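# Unload the vibrating parts washer and hang its baskets to dry

### The job

The wash is done: undo both hand nuts on the washer's hold-down bar - they are left-hand threaded, so they come off clockwise - and drop neither: set them in the steel tray, then lift the bar off the studs and lay it flat on the middle of the rubber mat. Hang every basket that is there by its handle on the drying rack, one to a hook, kept upright so that nothing spills, and leave the other things on the bench where they are.

Things in the scene. Friction and masses are not known exactly. Their poses are not given: they have to be found in the camera images.
- nut1: brass hex hand nut, 34 mm across flats, 39 over corners, 24 tall, 90 g, on stud1. LEFT-HAND thread: comes off CLOCKWISE seen from above (the other way it grinds against a stop and stays on). Climbs 18 mm per turn (2.9 mm per rad); off the thread after about 3.7 rad (0.6 turn), then lifts straight off. Origin: centre of its underside, z up its axis; flats face 0, 60, 120.. degrees from its x axis.
- nut2: the same kind of nut, also left-hand, on the second stud.
- stud1 (a point): point on the axis of the first stud at the height of the hold-down bar's top face as clamped (174 mm above the bench); the stud ends 28 mm above this point. 20 mm over the thread.
- stud2 (a point): the same on the second stud, 104 mm from the first.
- deck: the vibrating parts-washer deck, a fixed grey plate 160 (x) x 330 (y) mm, its top 50 mm high, with the two threaded studs at y = -52 and +52 mm. Three basket stands in a row at y = -105, 0, 105 mm. Origin: centre of its underside.
- bar: aluminium hold-down bar 40 (x) x 280 (y) x 12 mm, 0.3 kg, with two 23 mm holes at y = -52 and +52 mm through which the studs pass; clamped under the nuts just above the basket handles. Origin: centre of its underside.
- mat: black rubber mat 300 (x) x 70 (y) x 4 mm fixed on the bench, between the deck and the rack. Origin: centre of its underside.
- tray: loose open steel tray 110 (x) x 170 (y) x 22 mm, walls and floor 4 mm, 0.5 kg, for the nuts. Origin: centre of its underside.
- rack: fixed drying rack: an upright white pegboard 300 mm wide (y), its face at its own x = 0, its top 220 mm high, with three double-pronged steel hooks that reach 83 mm out of the face to its -x.
- hook1 (a point): seat of the rack's right-hand (-y) hook: point on top of and midway between its two 8 mm thick prongs (24 mm apart, centre to centre), 45 mm out from the board, 200 mm above the bench. The prongs run along the rack's x and turn up at the tips, 38 mm further out (-x), to 18 mm above the seat. Hooks are 115 mm apart.
- hook2 (a point): seat of the rack's middle hook: point on top of and midway between its two 8 mm thick prongs (24 mm apart, centre to centre), 45 mm out from the board, 200 mm above the bench. The prongs run along the rack's x and turn up at the tips, 38 mm further out (-x), to 18 mm above the seat. Hooks are 115 mm apart.
- hook3 (a point): seat of the rack's left-hand (+y) hook: point on top of and midway between its two 8 mm thick prongs (24 mm apart, centre to centre), 45 mm out from the board, 200 mm above the bench. The prongs run along the rack's x and turn up at the tips, 38 mm further out (-x), to 18 mm above the seat. Hooks are 115 mm apart.
- basket1: open steel parts basket 70 (x) x 64 (y) x 50 mm with small parts in it, 0.18 to 0.35 kg, may be absent. An upright rigid handle over its middle: two posts 51 mm apart (inside), on top a black grip bar 12 (x) x 60 (y) x 24 mm, whose top is 110 mm above the basket's underside. Origin: centre of its underside.
- basket1_eye (a point): middle of the underside of the grip bar of basket1, 86 mm above its underside: what rests on a hook. The opening below it is 51 mm wide (y) and 36 mm high and runs through along the basket's x.
- basket2: open steel parts basket 70 (x) x 64 (y) x 50 mm with small parts in it, 0.18 to 0.35 kg, may be absent. An upright rigid handle over its middle: two posts 51 mm apart (inside), on top a black grip bar 12 (x) x 60 (y) x 24 mm, whose top is 110 mm above the basket's underside. Origin: centre of its underside.
- basket2_eye (a point): middle of the underside of the grip bar of basket2, 86 mm above its underside: what rests on a hook. The opening below it is 51 mm wide (y) and 36 mm high and runs through along the basket's x.
- basket3: open steel parts basket 70 (x) x 64 (y) x 50 mm with small parts in it, 0.18 to 0.35 kg, may be absent. An upright rigid handle over its middle: two posts 51 mm apart (inside), on top a black grip bar 12 (x) x 60 (y) x 24 mm, whose top is 110 mm above the basket's underside. Origin: centre of its underside.
- basket3_eye (a point): middle of the underside of the grip bar of basket3, 86 mm above its underside: what rests on a hook. The opening below it is 51 mm wide (y) and 36 mm high and runs through along the basket's x.
- driver: bystander: screwdriver lying on the bench; not part of the job. Origin: its underside or handle.
- jar: bystander: small closed jar, 60 mm wide, 80 mm tall; not part of the job. Origin: its underside or handle.
- oil: bystander: can, 60 mm wide, 150 mm tall; not part of the job. Origin: its underside or handle.
- battery: bystander: black battery pack 75 x 110 x 60 mm; not part of the job. Origin: its underside or handle.
Mind the look-alikes: they are no part of the job. What is shaped like the basket1 but blue or green is not meant.

How it is judged:
By the outcome, as a careful person would: the job done as asked, in the order asked, and still so for the second after the job is handed in, with the robot touching nothing.
Of basket1, basket2, basket3 only 1 to 3 are there at a start; the rules pass over those that are not, and their reading is None.
At some moment in a run one of tray may be knocked a few centimetres aside while the robot is not near it.
It also fails if it takes over 210 s, if anything falls off the work surface, if the arm or the gripper's body presses on something with over 40 N, if the wrist force passes 120 N, or if a joint passes its speed limit or range.

### The arm

A 6-joint arm with a two-finger parallel gripper is mounted at the origin on the work surface. World frame = base frame: x ahead of the robot, y to its left, z up, the work surface at z = 0. Lengths are in mm, angles in degrees, forces in N, time in s.
With the tool pointing down it reaches from about 300 to 850 mm from the base axis. Payload 4.2 kg.
Tool frame: the origin (TCP) lies midway between the tips of the shut fingers; the grasp point (between the pads) lies 19 mm behind it (env.grasp_offset is the distance from the TCP to the grasp point, in mm); z points along the fingers, y is the direction in which the jaws open and shut (so a half turn about z gives the same grasp; the last joint's range is limited). The gripper opens to 91 mm and grips with 3 to 60 N. Pads are 32 mm wide; open, the fingers measure 118 mm over their backs; the gripper's body (76 mm by 178 mm) begins 60 mm behind the grasp point.
Start: joints at [73.167, 18.312, 89.639, -0, 72.044, -1.146], TCP at [155.477, 553.597, 213.976] pointing down, gripper open.
Joint ranges: [-177.97, 177.97], [-48.28, 115.42], [12.27, 149.76], [-77.06, 257.06], [2.81, 150.46], [-146.56, 146.56]. Speed limits (degrees/s): [147.25, 147.25, 180, 180, 180, 180].

### API

Orientations are given as [roll, pitch, yaw] about the fixed x, y, z axes, in that order (R = Rz(yaw) Ry(pitch) Rx(roll)).
In Python, from workcell import state, grab_frame, camera_info, workorder, env gives the robot as it stands.
- The arm moves only by the shell command python3 -m creep 'ROWS' [FORCE]. ROWS is JSON, a list of rows, each an object of numbers: "dx", "dy", "dz": the shift along the tool's x, y, z in m; "yaw": the turn about the tool's z in degrees; "hand": the finger opening in m, from 0 to 0.0912. A call has 1 to 10 rows; each row is the pose to reach, as a shift and turn from the pose commanded when the call began, along the tool's axes at that moment; what a row does not reach only later rows make up. A row lasts 1/10 s, in which the tool goes at most 50 mm and 8.59 degrees, less where a joint would pass 70% of its speed; a pose out of reach is approached as far as the arm can. A call with a gripper value outside its range is refused whole. The fingers move at their own pace and stop on an object; FORCE is the grip in N (left out, the last holds). Time passes only in rows, so rows that repeat a pose let the fingers close. It gives the time, the measured TCP pose, the force and the opening at its end, in the units of the state.
- state(): the state, without advancing time (a new reading comes with each control period).
- grab_frame(name): name is "scene" or "top"; returns the picture (400x640x3 uint8, red, green, blue); there is no depth.
- camera_info(name): a dict with "K" (3x3 intrinsics, pixels), "eye" and "orientation" of the camera in the world. Camera axes: x right, y up, looking along -z (the intrinsics and any distortion apply to the point x, -y, -z); pixel columns grow to the right and rows downward; lengths in mm; the calibration is good to about 2 mm. A picture is of the moment at which its call begins. camera_info takes no time and is no camera call.
- workorder.job_done(): hands the job in, once; it reports no verdict.
The state is a dict: "time_s": time; "qpos": joint angles; "qvel": joint speeds; "effort": joint torques, N m; "ee_pos": TCP position; "ee_rot": TCP orientation; "force": force on the tool from outside, world axes, zero at the start; "torque": the same for the moment, N m; "gripper_width": finger opening in mm.
Only numpy, scipy, OpenCV 4.12 (cv2) and the standard library are available. Lean on these libraries where they do the work, as an engineer would, in place of code of your own. Each camera call takes 0.05 s, during which the arm holds its last target. There are 200 camera calls.

## Working session

There is one attempt and no reset: what is moved stays moved. The work goes in short steps, Python scripts to look and compute and a shell command to move; the robot and the scene stay as the last step left them, time stands still between calls to the robot, and variables do not carry over. Pictures are saved under pics/ and viewed, on a budget of 14 in all, crops included, one or two more only if the job needs it, and the job is handed in when it is done.

```bash
ls; mkdir -p pics
python3 - <<'E'
from workcell import state, grab_frame, camera_info, workorder, env
import cv2,json
for n in ("scene","top"):
    f=grab_frame(n); cv2.imwrite(f"pics/{n}0.png",f[:,:,::-1]); print(n,camera_info(n))
print(state()); print(env.grasp_offset)
E
```

```text
pics
scene {'K': array([[498.41457236,   0.        , 319.47869552],
       [  0.        , 498.41457236, 195.7575128 ],
       [  0.        ,   0.        ,   1.        ]]), 'eye': array([ 1083.06555085, -1032.95013016,  1233.3780217 ]), 'orientation': array([47.97258114, -0.64404401, 29.97068311])}
top {'K': array([[387.42624372,   0.        , 322.15473202],
       [  0.        , 387.42624372, 199.31056411],
       [  0.        ,   0.        ,   1.        ]]), 'eye': array([ 351.51955386,   26.97877452, 1374.14701164]), 'orientation': array([  6.28242779,  -1.06342282, -90.14361252])}
{'time_s': 0.1, 'qpos': array([ 7.31664094e+01,  1.83455999e+01,  8.97005203e+01,  3.58642361e-03,
        7.20437411e+01, -1.14616649e+00]), 'qvel': array([-0.08277192,  0.02478831, -0.28198075, -0.01002072,  0.03807615,
        0.04644105]), 'effort': array([ 1.31756249e-03, -4.13329947e+01, -2.32510006e+01,  7.27992808e-02,
        4.21389216e-02, -6.83925646e-05]), 'ee_pos': array([155.3221154 , 553.14367765, 213.22071634]), 'ee_rot': array([-1.79910225e+02, -5.20681494e-03,  1.64311464e+02]), 'force': array([-0.94079479,  0.03058166,  0.37024009]), 'torque': array([-0.05231087,  0.00226977,  0.00398463]), 'gripper_width': 90.70426809464924}
18.8
```

View pics/scene0.png

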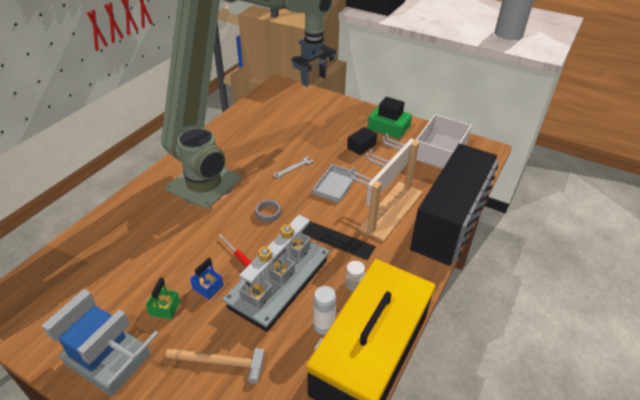

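View pics/top0.png

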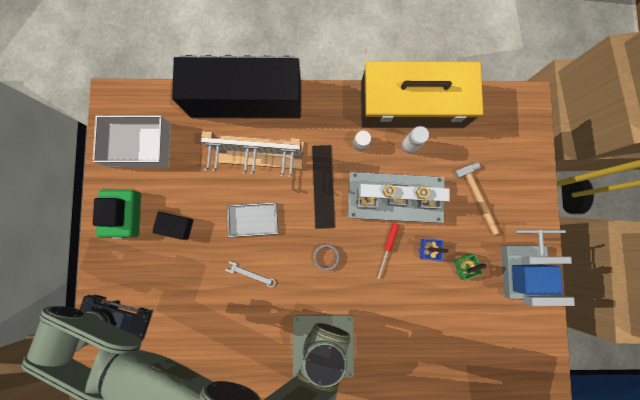

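The two views show the deck with nuts at top-view pixels (389,191) and (424,193), and the bar across them. Three steel baskets sit below at about (369,200), (397,200) and (428,200). The look-alikes are the blue basket (432,249) and the green one (468,267). The green box at (117,213) and the bin at (130,140) don't matter. The tray is at (252,220), the mat at (323,187) and the rack at (250,150). I choose the steel baskets on the deck and will check them in a crop.

```bash
cat > h.py <<'E'
import numpy as np, cv2
from scipy.spatial.transform import Rotation as Ro
from workcell import state, grab_frame, camera_info, workorder, env
def cam(n):
    c=camera_info(n); return c['K'],c['eye'],Ro.from_euler('xyz',c['orientation'],degrees=True).as_matrix()
def ray(n,u,v,z):
    K,e,R=cam(n); d=np.linalg.inv(K)@[u,v,1]; d=R@(d*[1,-1,-1]); return e+d*(z-e[2])/d[2]
def proj(n,p):
    K,e,R=cam(n); q=R.T@(np.array(p)-e)*[1,-1,-1]; q=K@q; return q[:2]/q[2]
def tri(us,ut):
    A=[];b=[]
    for n,(u,v) in (("scene",us),("top",ut)):
        K,e,R=cam(n); d=R@(np.linalg.inv(K)@[u,v,1]*[1,-1,-1]); d/=np.linalg.norm(d)
        P=np.eye(3)-np.outer(d,d); A.append(P); b.append(P@e)
    return np.linalg.lstsq(np.vstack(A),np.hstack(b),rcond=None)[0]
def crop(n,x0,y0,x1,y1,s,f=None,step=10):
    f=grab_frame(n) if f is None else f
    g=cv2.resize(f[y0:y1,x0:x1,::-1],None,fx=s,fy=s,interpolation=cv2.INTER_CUBIC)
    for x in range(-(-x0//step)*step,x1,step):
        cv2.line(g,((x-x0)*s,0),((x-x0)*s,8),(0,0,255),1); cv2.putText(g,str(x),((x-x0)*s+2,16),0,.35,(0,0,255))
    for y in range(-(-y0//step)*step,y1,step):
        cv2.line(g,(0,(y-y0)*s),(8,(y-y0)*s),(0,0,255),1); cv2.putText(g,str(y),(10,(y-y0)*s+4),0,.35,(0,0,255))
    return g
def toolrel(p):  # world delta of TCP target p -> tool axes (mm)
    s=state(); R=Ro.from_euler('xyz',s['ee_rot'],degrees=True).as_matrix(); return R.T@(np.array(p)-s['ee_pos'])
E
python3 - <<'E'
from h import *
f=cv2.imread('pics/top0.png')[:,:,::-1]; g=cv2.imread('pics/scene0.png')[:,:,::-1]
a=crop('top',340,160,460,230,6,f); b=crop('scene',220,210,340,330,5,g)
cv2.imwrite('pics/a1.png',a); cv2.imwrite('pics/b1.png',b)
cv2.imwrite('pics/c1.png',crop('top',190,125,345,245,5,f))
for p in [(0,0,0),(500,0,0),(500,-300,0)]: print(proj('top',p),proj('scene',p))
E
```

```text
[322.84103209 345.13529633] [204.43049492 182.90860914]
[322.46270992 200.07980822] [318.61847564 231.4238272 ]
[406.18309386 200.03813134] [269.13024216 292.91900392]
```

View pics/a1.png

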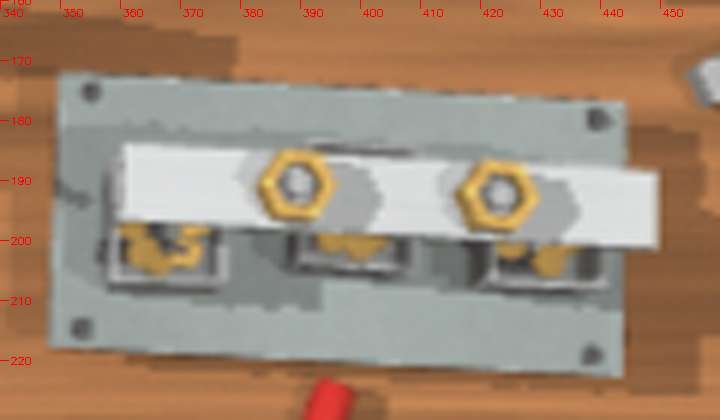

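View pics/b1.png

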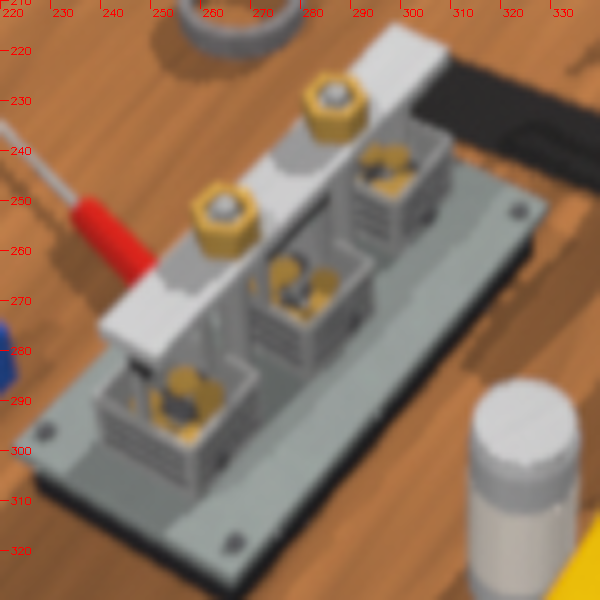

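View pics/c1.png

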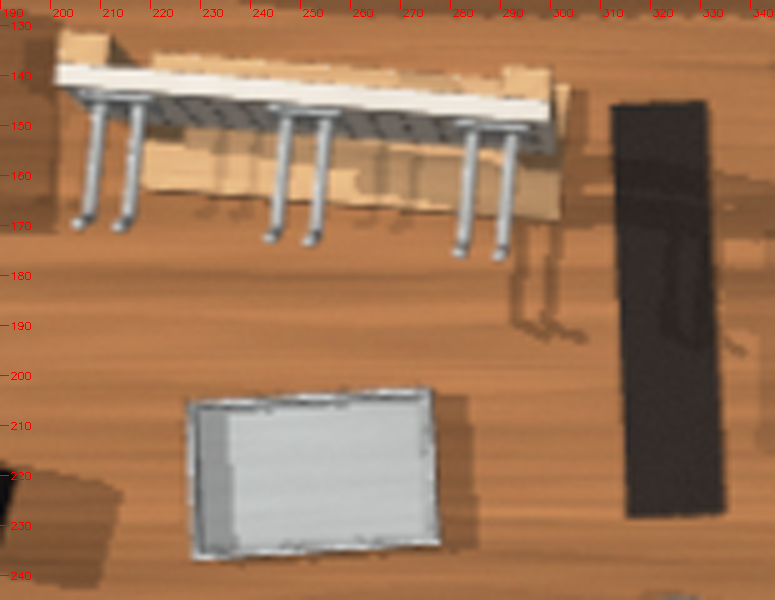

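The crops show three steel baskets with brass parts under the bar, so all three are there. The nut centres are at (389.2,190.5) and (423,192). The tray corners, mat corners and hook tips (205,169)…(288,176) are all clear. Next I turn them into positions.

Run:
```python
from h import *
np.set_printoptions(precision=1,suppress=True)
def rect(name,px,z):
    P=np.array([ray('top',*p,z)[:2] for p in px]); c=P.mean(0); e=[np.linalg.norm(P[i]-P[i-1]) for i in range(4)]
    d=P[1]-P[0]; d2=P[2]-P[3]; print(name,c,'sides',np.array(e),'edge dir deg',[round(np.degrees(np.arctan2(v[1],v[0])),1) for v in (d,d2)])
rect('deck',[(350,172),(444,177),(443.5,222.5),(348,217.5)],50)
rect('bar',[(361,184),(450,188.5),(449.5,201.5),(360,196.5)],174)
rect('mat',[(312.4,145.6),(331,145),(335,227.5),(315.5,228.5)],4)
rect('tray',[(228.5,205),(276.5,202.5),(277.5,234),(229,237)],22)
rect('boardtop',[(201,137.5),(300,144.5),(300,149),(201,142)],220)
for p in [(389.2,190.5),(423,192)]: print('nut',ray('top',*p,198))
print('tri nut1',tri((286.5,228.5),(389.2,190.5)),tri((264.5,250.5),(423,192)))
for p in [(205,169),(213.5,170),(242.5,172.5),(251,173),(280.5,175.5),(288.5,176)]: print('tip',ray('top',*p,216))
for p in [(208.5,145),(217,145.5),(246,148),(254,148),(283,150.5),(291.5,151)]: print('root',ray('top',*p,200))
```

```text
deck [ 504.8 -254.6] sides [158.3 328.  158.5 329. ] edge dir deg [np.float64(-93.0), np.float64(-93.1)]
bar [ 504.6 -256.1] sides [ 39.6 280.7  41.2 281.3] edge dir deg [np.float64(-92.9), np.float64(-93.2)]
mat [549.6  -3.6] sides [299.   67.3 298.   69. ] edge dir deg [np.float64(-88.0), np.float64(-87.2)]
tray [429.6 242.7] sides [111.3 167.3 110.  167.6] edge dir deg [np.float64(-87.0), np.float64(-86.6)]
boardtop [649.8 222.1] sides [ 14.  300.8  14.  300.4] edge dir deg [np.float64(-94.0), np.float64(-94.0)]
nut [ 508.1 -201.3  198. ]
nut [ 503.4 -305.5  198. ]
tri nut1 [ 507.8 -201.8  197. ] [ 502.7 -305.5  199.3]
tip [571.1 358.4 216. ]
tip [568.1 332.8 216. ]
tip [560.5 245.5 216. ]
tip [559.  219.9 216. ]
tip [551.4 130.9 216. ]
tip [549.9 106.7 216. ]
root [649.2 354.6 200. ]
root [647.7 328.5 200. ]
root [640.  239.3 200. ]
root [640.1 214.7 200. ]
root [632.4 125.4 200. ]
root [630.8  99.1 200. ]
```

```bash
cat > go.py <<'E'
# go.py x y z yaw : prints the shift (m) and turn (deg) in tool axes from the present pose
import sys
from h import *
x,y,z,w=map(float,sys.argv[1:5]); s=state(); d=toolrel([x,y,z])/1000
dw=(s['ee_rot'][2]-w+180)%360-180
print('t %.1f pos %s rot %s j6 %.0f F %s w %.1f'%(s['time_s'],s['ee_pos'].round(1),s['ee_rot'].round(1),s['qpos'][5],s['force'].round(1),s['gripper_width']))
print('dx %.4f dy %.4f dz %.4f yaw %.1f'%(*d,dw))
E
python3 go.py 503 -305.5 250 153
```

```text
t 0.1 pos [155.3 553.1 213.2] rot [-179.9   -0.   164.3] j6 -1 F [-0.9  0.   0.4] w 90.7
dx -0.5669 dy -0.7327 dz -0.0357 yaw 11.3
```

```bash
R='x'; python3 -m creep '[{"dz":-0.036},{"dx":-0.567,"dy":-0.733,"dz":-0.036,"yaw":11.3},{"dx":-0.567,"dy":-0.733,"dz":-0.036,"yaw":11.3},{"dx":-0.567,"dy":-0.733,"dz":-0.036,"yaw":11.3},{"dx":-0.567,"dy":-0.733,"dz":-0.036,"yaw":11.3},{"dx":-0.567,"dy":-0.733,"dz":-0.036,"yaw":11.3},{"dx":-0.567,"dy":-0.733,"dz":-0.036,"yaw":11.3},{"dx":-0.567,"dy":-0.733,"dz":-0.036,"yaw":11.3},{"dx":-0.567,"dy":-0.733,"dz":-0.036,"yaw":11.3},{"dx":-0.567,"dy":-0.733,"dz":-0.036,"yaw":11.3}]' 30; python3 go.py 503 -305.5 250 153
```

```text
t 0.1 pos [155.3 553.1 213.2] rot [-179.9   -0.   164.3] j6 -1 F [-0.9  0.   0.4] w 90.7
dx -0.5669 dy -0.7327 dz -0.0357 yaw 11.3validation failed for argument at $[0]...
```

```bash
python3 -m creep '[{"dx":0,"dy":0,"dz":-0.036,"yaw":0,"hand":0.09},{"dx":-0.567,"dy":-0.733,"dz":-0.036,"yaw":11.3,"hand":0.09},{"dx":-0.567,"dy":-0.733,"dz":-0.036,"yaw":11.3,"hand":0.09},{"dx":-0.567,"dy":-0.733,"dz":-0.036,"yaw":11.3,"hand":0.09},{"dx":-0.567,"dy":-0.733,"dz":-0.036,"yaw":11.3,"hand":0.09},{"dx":-0.567,"dy":-0.733,"dz":-0.036,"yaw":11.3,"hand":0.09},{"dx":-0.567,"dy":-0.733,"dz":-0.036,"yaw":11.3,"hand":0.09},{"dx":-0.567,"dy":-0.733,"dz":-0.036,"yaw":11.3,"hand":0.09},{"dx":-0.567,"dy":-0.733,"dz":-0.036,"yaw":11.3,"hand":0.09},{"dx":-0.567,"dy":-0.733,"dz":-0.036,"yaw":11.3,"hand":0.09}]' 30; python3 go.py 503 -305.5 250 153
```

```text
time_s: 1.1
ee_pos: [324.3, 134.6, 249.9]
ee_rot: [180.0, 0.0, 153.1]
force: [1.5, 0.1, -0.2]
gripper_width: 90.2
t 1.1 pos [324.3 134.6 249.9] rot [180.    0.  153.1] j6 -42 F [ 1.5  0.1 -0.2] w 90.2
dx -0.3587 dy -0.3113 dz -0.0001 yaw 0.1
```

```bash
python3 -m creep '[{"dx":-0.359,"dy":-0.311,"dz":0,"yaw":0,"hand":0.06},{"dx":-0.359,"dy":-0.311,"dz":0,"yaw":0,"hand":0.06},{"dx":-0.359,"dy":-0.311,"dz":0,"yaw":0,"hand":0.06},{"dx":-0.359,"dy":-0.311,"dz":0,"yaw":0,"hand":0.06},{"dx":-0.359,"dy":-0.311,"dz":0,"yaw":0,"hand":0.06},{"dx":-0.359,"dy":-0.311,"dz":0,"yaw":0,"hand":0.06},{"dx":-0.359,"dy":-0.311,"dz":0,"yaw":0,"hand":0.06},{"dx":-0.359,"dy":-0.311,"dz":0,"yaw":0,"hand":0.06},{"dx":-0.359,"dy":-0.311,"dz":0,"yaw":0,"hand":0.06},{"dx":-0.359,"dy":-0.311,"dz":0,"yaw":0,"hand":0.06}]' 30; python3 go.py 503 -305.5 177 153
```

```text
time_s: 2.1
ee_pos: [503.8, -307.3, 248.7]
ee_rot: [-180.0, -0.0, 152.9]
force: [0.1, 0.4, -0.6]
gripper_width: 59.9
t 2.1 pos [ 503.8 -307.3  248.7] rot [-180.    -0.   152.9] j6 -95 F [ 0.1  0.4 -0.6] w 59.9
dx 0.0015 dy 0.0012 dz 0.0717 yaw -0.1
```

```bash
python3 -m creep '[{"dx":0.0015,"dy":0.0012,"dz":0.04,"yaw":0,"hand":0.06},{"dx":0.0015,"dy":0.0012,"dz":0.06,"yaw":0,"hand":0.06},{"dx":0.0015,"dy":0.0012,"dz":0.071,"yaw":0,"hand":0.06},{"dx":0.0015,"dy":0.0012,"dz":0.071,"yaw":0,"hand":0.06},{"dx":0.0015,"dy":0.0012,"dz":0.071,"yaw":0,"hand":0.025},{"dx":0.0015,"dy":0.0012,"dz":0.071,"yaw":0,"hand":0.025},{"dx":0.0015,"dy":0.0012,"dz":0.071,"yaw":0,"hand":0.025},{"dx":0.0015,"dy":0.0012,"dz":0.071,"yaw":0,"hand":0.025},{"dx":0.0015,"dy":0.0012,"dz":0.071,"yaw":0,"hand":0.025},{"dx":0.0015,"dy":0.0012,"dz":0.071,"yaw":0,"hand":0.025}]' 40; python3 go.py 503 -305.5 177 153
```

```text
time_s: 3.1
ee_pos: [502.4, -303.6, 180.3]
ee_rot: [-179.8, 0.2, 153.0]
force: [-1.9, -4.3, 3.5]
gripper_width: 34.6
t 3.1 pos [ 502.4 -303.6  180.3] rot [-179.8    0.2  153. ] j6 -95 F [-1.9 -4.3  3.5] w 34.6
dx -0.0014 dy -0.0014 dz 0.0033 yaw 0.0
```

```bash
python3 -m creep '[{"dx":0,"dy":0,"dz":-0.0004,"yaw":8,"hand":0.025},{"dx":0,"dy":0,"dz":-0.0008,"yaw":16,"hand":0.025},{"dx":0,"dy":0,"dz":-0.0012,"yaw":24,"hand":0.025},{"dx":0,"dy":0,"dz":-0.0016,"yaw":32,"hand":0.025},{"dx":0,"dy":0,"dz":-0.002,"yaw":40,"hand":0.025},{"dx":0,"dy":0,"dz":-0.0024,"yaw":48,"hand":0.025},{"dx":0,"dy":0,"dz":-0.0028,"yaw":56,"hand":0.025},{"dx":0,"dy":0,"dz":-0.0032,"yaw":64,"hand":0.025},{"dx":0,"dy":0,"dz":-0.0036,"yaw":72,"hand":0.025},{"dx":0,"dy":0,"dz":-0.004,"yaw":80,"hand":0.025}]'; python3 go.py 503 -305.5 177 153
```

```text
time_s: 4.1
ee_pos: [504.0, -302.8, 183.6]
ee_rot: [179.7, 0.1, 72.7]
force: [2.5, -3.7, -0.8]
gripper_width: 34.6
t 4.1 pos [ 504.  -302.8  183.6] rot [1.797e+02 1.000e-01 7.270e+01] j6 -15 F [ 2.5 -3.7 -0.8] w 34.6
dx -0.0028 dy -0.0002 dz 0.0066 yaw -80.3
```

```bash
for i in 1; do python3 -m creep '[{"dx":0,"dy":0,"dz":-0.0004,"yaw":8,"hand":0.025},{"dx":0,"dy":0,"dz":-0.0008,"yaw":16,"hand":0.025},{"dx":0,"dy":0,"dz":-0.0012,"yaw":24,"hand":0.025},{"dx":0,"dy":0,"dz":-0.0016,"yaw":32,"hand":0.025},{"dx":0,"dy":0,"dz":-0.002,"yaw":40,"hand":0.025},{"dx":0,"dy":0,"dz":-0.0024,"yaw":48,"hand":0.025},{"dx":0,"dy":0,"dz":-0.0028,"yaw":56,"hand":0.025},{"dx":0,"dy":0,"dz":-0.0032,"yaw":64,"hand":0.025},{"dx":0,"dy":0,"dz":-0.0036,"yaw":72,"hand":0.025},{"dx":0,"dy":0,"dz":-0.004,"yaw":80,"hand":0.025}]'; done; python3 -m creep '[{"dx":0,"dy":0,"dz":-0.0004,"yaw":8,"hand":0.025},{"dx":0,"dy":0,"dz":-0.0008,"yaw":16,"hand":0.025},{"dx":0,"dy":0,"dz":-0.0012,"yaw":24,"hand":0.025},{"dx":0,"dy":0,"dz":-0.0016,"yaw":32,"hand":0.025},{"dx":0,"dy":0,"dz":-0.002,"yaw":40,"hand":0.025},{"dx":0,"dy":0,"dz":-0.0024,"yaw":48,"hand":0.025},{"dx":0,"dy":0,"dz":-0.0028,"yaw":56,"hand":0.025},{"dx":0,"dy":0,"dz":-0.003,"yaw":60,"hand":0.025}]'; python3 go.py 503 -305.5 260 153
```

```text
time_s: 5.1
ee_pos: [505.1, -304.4, 188.0]
ee_rot: [179.7, -0.5, -7.3]
force: [5.1, -7.2, -1.9]
gripper_width: 34.7
time_s: 5.9
ee_pos: [504.4, -305.3, 191.1]
ee_rot: [-179.9, -0.5, -67.2]
force: [3.1, -8.4, -2.2]
gripper_width: 35.0
t 5.9 pos [ 504.4 -305.3  191.1] rot [-179.9   -0.5  -67.2] j6 125 F [ 3.1 -8.4 -2.2] w 35.0
dx 0.0003 dy 0.0012 dz -0.0689 yaw 139.8
```

```bash
python3 -m creep '[{"dx":0,"dy":0,"dz":-0.0006,"yaw":8,"hand":0.025},{"dx":0,"dy":0,"dz":-0.003,"yaw":12,"hand":0.025},{"dx":0,"dy":0,"dz":-0.006,"yaw":12,"hand":0.025},{"dx":0,"dy":0,"dz":-0.01,"yaw":12,"hand":0.025}]'; python3 go.py 503 -305.5 290 153
```

```text
time_s: 6.3
ee_pos: [503.5, -304.4, 199.3]
ee_rot: [-179.9, -0.3, -79.0]
force: [3.6, -7.7, -7.1]
gripper_width: 34.6
t 6.3 pos [ 503.5 -304.4  199.3] rot [-179.9   -0.3  -79. ] j6 137 F [ 3.6 -7.7 -7.1] w 34.6
dx 0.0014 dy 0.0005 dz -0.0907 yaw 128.0
```

```bash
cat > td.py <<'E'
# tray check: centre of the light tray blob in the top view, against the first picture
from h import *
def blob(f):
    h=cv2.cvtColor(f,cv2.COLOR_RGB2HSV); m=((h[:,:,1]<50)&(h[:,:,2]>110)).astype('uint8'); m[:185]=0;m[252:]=0;m[:,:200]=0;m[:,308:]=0
    m=cv2.morphologyEx(m,cv2.MORPH_OPEN,np.ones((3,3)))
    n,l,s,c=cv2.connectedComponentsWithStats(m); i=1+np.argmax(s[1:,4])
    pts=cv2.findNonZero((l==i).astype('uint8')); return s[i],cv2.minAreaRect(pts)
print(blob(cv2.imread('pics/top0.png')[:,:,::-1])); print(blob(grab_frame('top')))
E
python3 -m creep '[{"dx":0,"dy":0,"dz":-0.02,"yaw":0,"hand":0.025},{"dx":0,"dy":0,"dz":-0.05,"yaw":0,"hand":0.025},{"dx":0,"dy":0,"dz":-0.09,"yaw":0,"hand":0.025},{"dx":0,"dy":0,"dz":-0.09,"yaw":0,"hand":0.025}]'; python3 td.py; python3 go.py 431.5 277.6 150 3
```

```text
time_s: 6.7
ee_pos: [504.7, -302.7, 296.0]
ee_rot: [-179.5, -0.4, -79.0]
force: [0.7, -0.4, 0.2]
gripper_width: 34.7
(array([ 228,  203,   50,   34, 1471], dtype=int32), ((251.9972381591797, 219.447509765625), (31.48274040222168, 49.14250946044922), 86.98721313476562))
(array([ 228,  203,   50,   34, 1448], dtype=int32), ((252.58175659179688, 219.30738830566406), (31.376277923583984, 47.90652847290039), 86.42366790771484))
t 6.8 pos [ 503.5 -302.1  293. ] rot [-179.7   -0.2  -79. ] j6 137 F [ 0.   0.2 -1. ] w 35.3
dx -0.5832 dy -0.0393 dz 0.1412 yaw -82.0
```

```bash
python3 -m creep '[{"dx":-0.58,"dy":-0.036,"dz":0,"yaw":-82,"hand":0.025},{"dx":-0.58,"dy":-0.036,"dz":0,"yaw":-82,"hand":0.025},{"dx":-0.58,"dy":-0.036,"dz":0,"yaw":-82,"hand":0.025},{"dx":-0.58,"dy":-0.036,"dz":0,"yaw":-82,"hand":0.025},{"dx":-0.58,"dy":-0.036,"dz":0,"yaw":-82,"hand":0.025},{"dx":-0.58,"dy":-0.036,"dz":0.07,"yaw":-82,"hand":0.025},{"dx":-0.58,"dy":-0.036,"dz":0.141,"yaw":-82,"hand":0.025},{"dx":-0.58,"dy":-0.036,"dz":0.141,"yaw":-82,"hand":0.025},{"dx":-0.58,"dy":-0.036,"dz":0.141,"yaw":-82,"hand":0.025},{"dx":-0.58,"dy":-0.036,"dz":0.141,"yaw":-82,"hand":0.025}]'; python3 go.py 428 277.6 60 3
```

```text
time_s: 7.75
ee_pos: [438.1, 176.2, 193.7]
ee_rot: [-180.0, 0.1, 3.3]
force: [1.2, 0.0, -0.3]
gripper_width: 34.8
t 7.8 pos [438.1 176.2 193.7] rot [-1.8e+02  1.0e-01  3.3e+00] j6 107 F [ 1.2  0.  -0.3] w 34.8
dx -0.0040 dy -0.1018 dz 0.1337 yaw 0.3
```

```bash
python3 -m creep '[{"dx":-0.004,"dy":-0.102,"dz":0.02,"yaw":0,"hand":0.025},{"dx":-0.004,"dy":-0.102,"dz":0.06,"yaw":0,"hand":0.025},{"dx":-0.004,"dy":-0.102,"dz":0.1,"yaw":0,"hand":0.025},{"dx":-0.004,"dy":-0.102,"dz":0.134,"yaw":0,"hand":0.025},{"dx":-0.004,"dy":-0.102,"dz":0.134,"yaw":0,"hand":0.025},{"dx":-0.004,"dy":-0.102,"dz":0.134,"yaw":0,"hand":0.025},{"dx":-0.004,"dy":-0.102,"dz":0.134,"yaw":0,"hand":0.025}]'; python3 go.py 428 277.6 12 3
```

```text
time_s: 8.45
ee_pos: [431.9, 276.6, 63.5]
ee_rot: [-179.9, -0.2, 3.0]
force: [-0.0, -0.1, -0.3]
gripper_width: 35.1
t 8.4 pos [431.9 276.6  63.5] rot [-179.9   -0.2    3. ] j6 118 F [-0.  -0.1 -0.3] w 35.1
dx -0.0040 dy -0.0011 dz 0.0515 yaw -0.0
```

```bash
python3 -m creep '[{"dx":-0.002,"dy":-0.001,"dz":0.03,"yaw":0,"hand":0.025},{"dx":-0.003,"dy":-0.001,"dz":0.045,"yaw":0,"hand":0.025},{"dx":-0.003,"dy":-0.001,"dz":0.05,"yaw":0,"hand":0.025},{"dx":-0.003,"dy":-0.001,"dz":0.052,"yaw":0,"hand":0.025},{"dx":-0.003,"dy":-0.001,"dz":0.052,"yaw":0,"hand":0.025},{"dx":-0.003,"dy":-0.001,"dz":0.052,"yaw":0,"hand":0.025}]'; python3 go.py 428 277.6 10 3
```

```text
time_s: 9.05
ee_pos: [428.5, 277.5, 10.8]
ee_rot: [-179.9, -0.1, 3.0]
force: [0.1, 1.4, -1.1]
gripper_width: 35.2
t 9.1 pos [428.5 277.5  10.8] rot [-1.799e+02 -1.000e-01  3.000e+00] j6 119 F [ 0.1  1.4 -1.1] w 35.2
dx -0.0005 dy -0.0002 dz 0.0008 yaw -0.0
```

```bash
python3 -m creep '[{"dx":0,"dy":0,"dz":0.001,"yaw":0,"hand":0.025},{"dx":0,"dy":0,"dz":0.002,"yaw":0,"hand":0.025},{"dx":0,"dy":0,"dz":0.002,"yaw":0,"hand":0.025}]'; python3 go.py 428 277.6 10 3
```

```text
time_s: 9.35
ee_pos: [428.5, 277.5, 10.2]
ee_rot: [-179.9, -0.2, 3.0]
force: [-2.6, -1.8, 16.1]
gripper_width: 34.8
t 9.3 pos [428.5 277.5  10.2] rot [-179.9   -0.2    3. ] j6 119 F [-2.6 -1.8 16.1] w 34.8
dx -0.0005 dy -0.0001 dz 0.0002 yaw 0.0
```

Contact at 16 N. I release, rise and go over to nut2.

```bash
python3 -m creep '[{"dx":0,"dy":0,"dz":0.001,"yaw":0,"hand":0.05},{"dx":0,"dy":0,"dz":0.001,"yaw":0,"hand":0.05},{"dx":0,"dy":0,"dz":0,"yaw":0,"hand":0.05},{"dx":0,"dy":0,"dz":-0.05,"yaw":0,"hand":0.05},{"dx":0,"dy":0,"dz":-0.1,"yaw":0,"hand":0.05},{"dx":0,"dy":0,"dz":-0.15,"yaw":0,"hand":0.05},{"dx":0,"dy":0,"dz":-0.2,"yaw":0,"hand":0.05},{"dx":0,"dy":0,"dz":-0.24,"yaw":0,"hand":0.06},{"dx":0,"dy":0,"dz":-0.24,"yaw":0,"hand":0.06}]'; python3 go.py 508 -201.5 250 153
```

```text
time_s: 10.25
ee_pos: [430.3, 278.7, 253.8]
ee_rot: [-179.6, -0.7, 3.0]
force: [0.5, 0.6, 0.4]
gripper_width: 60.0
t 10.2 pos [430.3 278.7 253.8] rot [-179.6   -0.7    3. ] j6 119 F [0.5 0.6 0.4] w 60.0
dx 0.0523 dy 0.4837 dz 0.0013 yaw -150.0
```

```bash
python3 -m creep '[{"dx":0.052,"dy":0.484,"dz":0,"yaw":-150,"hand":0.06},{"dx":0.052,"dy":0.484,"dz":0,"yaw":-150,"hand":0.06},{"dx":0.052,"dy":0.484,"dz":0,"yaw":-150,"hand":0.06},{"dx":0.052,"dy":0.484,"dz":0,"yaw":-150,"hand":0.06},{"dx":0.052,"dy":0.484,"dz":0,"yaw":-150,"hand":0.06},{"dx":0.052,"dy":0.484,"dz":0,"yaw":-150,"hand":0.06},{"dx":0.052,"dy":0.484,"dz":0,"yaw":-150,"hand":0.06},{"dx":0.052,"dy":0.484,"dz":0,"yaw":-150,"hand":0.06},{"dx":0.052,"dy":0.484,"dz":0,"yaw":-150,"hand":0.06},{"dx":0.052,"dy":0.484,"dz":0,"yaw":-150,"hand":0.06}]';python3 go.py 508 -201.5 250 153
python3 - <<'E'
from h import *
f=grab_frame('top'); g=grab_frame('scene')
a=crop('top',195,180,305,250,7,f); cv2.imwrite('pics/tray2.png',a)
E
```

```text
time_s: 11.25
ee_pos: [497.7, -158.6, 246.4]
ee_rot: [-179.9, -0.0, 78.9]
force: [1.5, 0.8, 0.2]
gripper_width: 60.5
t 11.2 pos [ 497.7 -158.6  246.4] rot [-179.9   -0.    78.9] j6 -8 F [1.5 0.8 0.2] w 60.5
dx -0.0401 dy 0.0183 dz -0.0036 yaw -74.1
```

View pics/tray2.png

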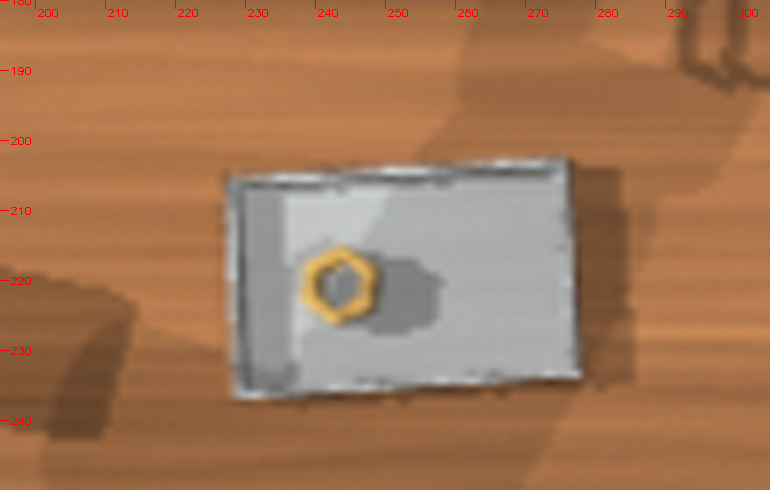

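Nut1 lies flat in the tray at (243,221), and the tray hasn't moved. Now nut2.

```bash
python3 -m creep '[{"dx":-0.04,"dy":0.018,"dz":0,"yaw":-74,"hand":0.06},{"dx":-0.04,"dy":0.018,"dz":0,"yaw":-74,"hand":0.06},{"dx":-0.04,"dy":0.018,"dz":0,"yaw":-74,"hand":0.06},{"dx":-0.04,"dy":0.018,"dz":0,"yaw":-74,"hand":0.06},{"dx":-0.04,"dy":0.018,"dz":0,"yaw":-74,"hand":0.06},{"dx":-0.04,"dy":0.018,"dz":0,"yaw":-74,"hand":0.06},{"dx":-0.04,"dy":0.018,"dz":0,"yaw":-74,"hand":0.06},{"dx":-0.04,"dy":0.018,"dz":0,"yaw":-74,"hand":0.06},{"dx":-0.04,"dy":0.018,"dz":0,"yaw":-74,"hand":0.06},{"dx":-0.04,"dy":0.018,"dz":0,"yaw":-74,"hand":0.06}]';python3 go.py 508 -201.5 178 153
```

```text
time_s: 12.35
ee_pos: [507.5, -198.9, 246.6]
ee_rot: [180.0, -0.1, 152.6]
force: [1.3, -0.2, -0.4]
gripper_width: 60.3
t 12.3 pos [ 507.5 -198.9  246.6] rot [ 1.800e+02 -1.000e-01  1.526e+02] j6 -85 F [ 1.3 -0.2 -0.4] w 60.3
dx -0.0018 dy -0.0021 dz 0.0686 yaw -0.4
```

```bash
python3 -m creep '[{"dx":-0.0018,"dy":-0.002,"dz":0.04,"yaw":0,"hand":0.06},{"dx":-0.0018,"dy":-0.002,"dz":0.06,"yaw":0,"hand":0.06},{"dx":-0.0018,"dy":-0.002,"dz":0.0685,"yaw":0,"hand":0.06},{"dx":-0.0018,"dy":-0.002,"dz":0.0685,"yaw":0,"hand":0.06},{"dx":-0.0018,"dy":-0.002,"dz":0.0685,"yaw":0,"hand":0.025},{"dx":-0.0018,"dy":-0.002,"dz":0.0685,"yaw":0,"hand":0.025},{"dx":-0.0018,"dy":-0.002,"dz":0.0685,"yaw":0,"hand":0.025},{"dx":-0.0018,"dy":-0.002,"dz":0.0685,"yaw":0,"hand":0.025},{"dx":-0.0018,"dy":-0.002,"dz":0.0685,"yaw":0,"hand":0.025}]' 40; python3 go.py 508 -201.5 178 153
```

```text
time_s: 13.25
ee_pos: [509.4, -202.0, 180.1]
ee_rot: [179.9, 0.1, 152.6]
force: [-0.4, 2.6, 4.3]
gripper_width: 34.4
t 13.2 pos [ 509.4 -202.   180.1] rot [1.799e+02 1.000e-01 1.526e+02] j6 -86 F [-0.4  2.6  4.3] w 34.4
dx 0.0014 dy -0.0002 dz 0.0021 yaw -0.4
```

```bash
python3 -m creep '[{"dx":0,"dy":0,"dz":-0.0004,"yaw":8,"hand":0.025},{"dx":0,"dy":0,"dz":-0.0008,"yaw":16,"hand":0.025},{"dx":0,"dy":0,"dz":-0.0012,"yaw":24,"hand":0.025},{"dx":0,"dy":0,"dz":-0.0016,"yaw":32,"hand":0.025},{"dx":0,"dy":0,"dz":-0.002,"yaw":40,"hand":0.025},{"dx":0,"dy":0,"dz":-0.0024,"yaw":48,"hand":0.025},{"dx":0,"dy":0,"dz":-0.0028,"yaw":56,"hand":0.025},{"dx":0,"dy":0,"dz":-0.0032,"yaw":64,"hand":0.025},{"dx":0,"dy":0,"dz":-0.0036,"yaw":72,"hand":0.025},{"dx":0,"dy":0,"dz":-0.004,"yaw":80,"hand":0.025}]'; python3 -m creep '[{"dx":0,"dy":0,"dz":-0.0004,"yaw":8,"hand":0.025},{"dx":0,"dy":0,"dz":-0.0008,"yaw":16,"hand":0.025},{"dx":0,"dy":0,"dz":-0.0012,"yaw":24,"hand":0.025},{"dx":0,"dy":0,"dz":-0.0016,"yaw":32,"hand":0.025},{"dx":0,"dy":0,"dz":-0.002,"yaw":40,"hand":0.025},{"dx":0,"dy":0,"dz":-0.0024,"yaw":48,"hand":0.025},{"dx":0,"dy":0,"dz":-0.0028,"yaw":56,"hand":0.025},{"dx":0,"dy":0,"dz":-0.0032,"yaw":64,"hand":0.025},{"dx":0,"dy":0,"dz":-0.0036,"yaw":72,"hand":0.025},{"dx":0,"dy":0,"dz":-0.004,"yaw":80,"hand":0.025}]';  python3 -m creep '[{"dx":0,"dy":0,"dz":-0.0004,"yaw":8,"hand":0.025},{"dx":0,"dy":0,"dz":-0.0008,"yaw":16,"hand":0.025},{"dx":0,"dy":0,"dz":-0.0012,"yaw":24,"hand":0.025},{"dx":0,"dy":0,"dz":-0.0016,"yaw":32,"hand":0.025},{"dx":0,"dy":0,"dz":-0.002,"yaw":40,"hand":0.025},{"dx":0,"dy":0,"dz":-0.0024,"yaw":48,"hand":0.025},{"dx":0,"dy":0,"dz":-0.0028,"yaw":56,"hand":0.025},{"dx":0,"dy":0,"dz":-0.0032,"yaw":64,"hand":0.025},{"dx":0,"dy":0,"dz":-0.0034,"yaw":67,"hand":0.025}]'; python3 go.py 508 -201.5 290 153
```

```text
time_s: 14.25
ee_pos: [508.8, -202.0, 183.0]
ee_rot: [180.0, -0.1, 72.3]
force: [1.5, 2.4, -1.1]
gripper_width: 34.6
time_s: 15.25
ee_pos: [508.4, -201.7, 187.0]
ee_rot: [-179.9, 0.0, -7.7]
force: [1.1, 3.9, -0.9]
gripper_width: 34.3
time_s: 16.15
ee_pos: [508.7, -201.6, 190.3]
ee_rot: [-180.0, 0.1, -74.6]
force: [0.5, 3.7, -0.2]
gripper_width: 34.5
t 16.1 pos [ 508.7 -201.6  190.3] rot [-1.80e+02  1.00e-01 -7.46e+01] j6 142 F [ 0.5  3.7 -0.2] w 34.5
dx -0.0004 dy 0.0006 dz -0.0997 yaw 132.4
```

```bash
python3 -m creep '[{"dx":0,"dy":0,"dz":-0.003,"yaw":0,"hand":0.025},{"dx":0,"dy":0,"dz":-0.007,"yaw":0,"hand":0.025},{"dx":0,"dy":0,"dz":-0.012,"yaw":0,"hand":0.025}]'; python3 -m creep '[{"dx":0,"dy":0,"dz":-0.03,"yaw":0,"hand":0.025},{"dx":0,"dy":0,"dz":-0.06,"yaw":0,"hand":0.025},{"dx":0,"dy":0,"dz":-0.09,"yaw":0,"hand":0.025},{"dx":0,"dy":0,"dz":-0.09,"yaw":0,"hand":0.025}]'; python3 td.py; python3 go.py 431.5 207.7 150 3
```

```text
time_s: 16.45
ee_pos: [508.2, -203.0, 202.7]
ee_rot: [179.9, -0.0, -74.3]
force: [-0.5, -1.0, -1.6]
gripper_width: 34.6
time_s: 16.85
ee_pos: [510.2, -204.1, 297.7]
ee_rot: [-179.6, -0.4, -74.4]
force: [0.3, -0.0, -0.8]
gripper_width: 34.4
(array([ 228,  203,   50,   34, 1471], dtype=int32), ((251.9972381591797, 219.447509765625), (31.48274040222168, 49.14250946044922), 86.98721313476562))
(array([ 228,  203,   50,   34, 1334], dtype=int32), ((252.6195068359375, 219.29205322265625), (31.263931274414062, 47.893680572509766), 86.18592071533203))
t 16.9 pos [ 509.1 -203.5  295. ] rot [-179.8   -0.2  -74.4] j6 141 F [-0.3  1.1 -2. ] w 34.3
dx -0.4175 dy -0.0354 dz 0.1434 yaw -77.4
```

```bash
python3 -m creep '[{"dx":-0.417,"dy":-0.035,"dz":0,"yaw":-77,"hand":0.025},{"dx":-0.417,"dy":-0.035,"dz":0,"yaw":-77,"hand":0.025},{"dx":-0.417,"dy":-0.035,"dz":0,"yaw":-77,"hand":0.025},{"dx":-0.417,"dy":-0.035,"dz":0,"yaw":-77,"hand":0.025},{"dx":-0.417,"dy":-0.035,"dz":0.05,"yaw":-77,"hand":0.025},{"dx":-0.417,"dy":-0.035,"dz":0.1,"yaw":-77,"hand":0.025},{"dx":-0.417,"dy":-0.035,"dz":0.14,"yaw":-77,"hand":0.025},{"dx":-0.417,"dy":-0.035,"dz":0.14,"yaw":-77,"hand":0.025},{"dx":-0.417,"dy":-0.035,"dz":0.14,"yaw":-77,"hand":0.025},{"dx":-0.417,"dy":-0.035,"dz":0.14,"yaw":-77,"hand":0.025}]'; python3 go.py 431 207.7 60 3
```

```text
time_s: 17.9
ee_pos: [426.3, 209.6, 148.2]
ee_rot: [179.8, 0.5, 2.9]
force: [-0.6, -1.4, -0.0]
gripper_width: 34.7
t 17.9 pos [426.3 209.6 148.2] rot [179.8   0.5   2.9] j6 112 F [-0.6 -1.4 -0. ] w 34.7
dx 0.0053 dy 0.0019 dz 0.0882 yaw -0.1
```

```bash
python3 -m creep '[{"dx":0.004,"dy":0.001,"dz":0.045,"yaw":0,"hand":0.025},{"dx":0.004,"dy":0.001,"dz":0.09,"yaw":0,"hand":0.025},{"dx":0.004,"dy":0.001,"dz":0.12,"yaw":0,"hand":0.025},{"dx":0.004,"dy":0.001,"dz":0.132,"yaw":0,"hand":0.025},{"dx":0.004,"dy":0.001,"dz":0.136,"yaw":0,"hand":0.025},{"dx":0.004,"dy":0.001,"dz":0.136,"yaw":0,"hand":0.025},{"dx":0.004,"dy":0.001,"dz":0.136,"yaw":0,"hand":0.025}]'; python3 go.py 431 207.7 10 3
```

```text
time_s: 18.6
ee_pos: [435.0, 207.8, 17.3]
ee_rot: [-180.0, -0.1, 2.6]
force: [-0.1, 0.9, 0.3]
gripper_width: 34.4
t 18.6 pos [435.  207.8  17.3] rot [-1.8e+02 -1.0e-01  2.6e+00] j6 112 F [-0.1  0.9  0.3] w 34.4
dx -0.0040 dy -0.0001 dz 0.0073 yaw -0.4
```

```bash
python3 -m creep '[{"dx":-0.002,"dy":0,"dz":0.003,"yaw":0,"hand":0.025},{"dx":-0.003,"dy":0,"dz":0.006,"yaw":0,"hand":0.025},{"dx":-0.003,"dy":0,"dz":0.008,"yaw":0,"hand":0.025},{"dx":-0.003,"dy":0,"dz":0.008,"yaw":0,"hand":0.025}]'; python3 go.py 431 207.7 10 3
```

```text
time_s: 19.0
ee_pos: [431.1, 207.7, 10.1]
ee_rot: [-180.0, -0.0, 2.6]
force: [-3.5, -1.2, 12.8]
gripper_width: 34.3
t 19.0 pos [431.1 207.7  10.1] rot [-180.    -0.     2.6] j6 112 F [-3.5 -1.2 12.8] w 34.3
dx -0.0001 dy 0.0000 dz 0.0001 yaw -0.4
```

```bash
python3 -m creep '[{"dx":0,"dy":0,"dz":0,"yaw":0,"hand":0.05},{"dx":0,"dy":0,"dz":0,"yaw":0,"hand":0.05},{"dx":0,"dy":0,"dz":0,"yaw":0,"hand":0.05},{"dx":0,"dy":0,"dz":-0.05,"yaw":0,"hand":0.05},{"dx":0,"dy":0,"dz":-0.1,"yaw":0,"hand":0.05},{"dx":0,"dy":0,"dz":-0.15,"yaw":0,"hand":0.05},{"dx":0,"dy":0,"dz":-0.2,"yaw":0,"hand":0.07},{"dx":0,"dy":0,"dz":-0.24,"yaw":0,"hand":0.07},{"dx":0,"dy":0,"dz":-0.24,"yaw":0,"hand":0.07}]'; python3 go.py 506.2 -253.4 240 87
```

```text
time_s: 19.9
ee_pos: [434.1, 209.0, 254.4]
ee_rot: [-179.7, -0.7, 2.6]
force: [0.0, -0.1, 0.2]
gripper_width: 69.4
t 19.9 pos [434.1 209.  254.4] rot [-179.7   -0.7    2.6] j6 112 F [ 0.  -0.1  0.2] w 69.4
dx 0.0508 dy 0.4653 dz 0.0127 yaw -84.4
```

```bash
python3 -m creep '[{"dx":0.051,"dy":0.463,"dz":0.008,"yaw":-84.5,"hand":0.07},{"dx":0.051,"dy":0.463,"dz":0.008,"yaw":-84.5,"hand":0.07},{"dx":0.051,"dy":0.463,"dz":0.008,"yaw":-84.5,"hand":0.07},{"dx":0.051,"dy":0.463,"dz":0.008,"yaw":-84.5,"hand":0.07},{"dx":0.051,"dy":0.463,"dz":0.008,"yaw":-84.5,"hand":0.07},{"dx":0.051,"dy":0.463,"dz":0.008,"yaw":-84.5,"hand":0.07},{"dx":0.051,"dy":0.463,"dz":0.008,"yaw":-84.5,"hand":0.07},{"dx":0.051,"dy":0.463,"dz":0.008,"yaw":-84.5,"hand":0.07},{"dx":0.051,"dy":0.463,"dz":0.008,"yaw":-84.5,"hand":0.07},{"dx":0.051,"dy":0.463,"dz":0.008,"yaw":-84.5,"hand":0.07}]'; python3 -m creep '[{"dx":0,"dy":0,"dz":0,"yaw":0,"hand":0.07},{"dx":0,"dy":0,"dz":0,"yaw":0,"hand":0.07}]'; python3 go.py 506.2 -253.4 164 87
python3 - <<'E'
from h import *
f=grab_frame('top'); g=grab_frame('scene')
a=crop('top',195,180,345,250,5,f); b=crop('scene',220,210,320,300,3,g)
c=np.zeros((a.shape[0]+b.shape[0]-80,a.shape[1],3),'uint8'); c[:a.shape[0]]=a; c=c[:a.shape[0]+240]; c[a.shape[0]:a.shape[0]+240,:300]=b[:240]
cv2.imwrite('pics/d3.png',c)
E
```

```text
time_s: 20.9
ee_pos: [499.3, -229.9, 239.5]
ee_rot: [-179.9, -0.1, 78.8]
force: [1.2, -0.1, 0.4]
gripper_width: 69.5
time_s: 21.1
ee_pos: [499.1, -228.8, 239.3]
ee_rot: [-179.8, -0.1, 78.3]
force: [0.4, -1.4, 0.2]
gripper_width: 70.3
t 21.1 pos [ 499.1 -228.8  239.3] rot [-1.798e+02 -1.000e-01  7.830e+01] j6 -14 F [ 0.4 -1.4  0.2] w 70.3
dx -0.0228 dy 0.0122 dz 0.0752 yaw -8.7Traceback (most recent call last):
  File "<stdin>", line 4, in <module>
ValueError: could not broadcast input array from shape (240,300,3) into shape (190,300,3)
```

```bash
python3 -m creep '[{"dx":-0.0235,"dy":0.0125,"dz":0.0,"yaw":-8.7,"hand":0.07},{"dx":-0.0235,"dy":0.0125,"dz":0.0,"yaw":-8.7,"hand":0.07},{"dx":-0.0235,"dy":0.0125,"dz":0.0,"yaw":-8.7,"hand":0.07},{"dx":-0.0235,"dy":0.0125,"dz":0.03,"yaw":-8.7,"hand":0.07},{"dx":-0.0235,"dy":0.0125,"dz":0.055,"yaw":-8.7,"hand":0.07},{"dx":-0.0235,"dy":0.0125,"dz":0.055,"yaw":-8.7,"hand":0.07}]'; python3 go.py 506.2 -253.4 164 87
```

```text
time_s: 21.8
ee_pos: [505.0, -251.2, 182.8]
ee_rot: [-179.6, -0.2, 87.2]
force: [-0.0, 0.1, -0.7]
gripper_width: 70.0
t 21.8 pos [ 505.  -251.2  182.8] rot [-179.6   -0.2   87.2] j6 -25 F [-0.   0.1 -0.7] w 70.0
dx -0.0022 dy 0.0015 dz 0.0188 yaw 0.2
```

```bash
python3 -m creep '[{"dx":-0.002,"dy":0.001,"dz":0.012,"yaw":0,"hand":0.07},{"dx":-0.002,"dy":0.001,"dz":0.018,"yaw":0,"hand":0.07},{"dx":-0.002,"dy":0.001,"dz":0.018,"yaw":0,"hand":0.07},{"dx":-0.002,"dy":0.001,"dz":0.018,"yaw":0,"hand":0.03},{"dx":-0.002,"dy":0.001,"dz":0.018,"yaw":0,"hand":0.03},{"dx":-0.002,"dy":0.001,"dz":0.018,"yaw":0,"hand":0.03},{"dx":-0.002,"dy":0.001,"dz":0.018,"yaw":0,"hand":0.03},{"dx":-0.002,"dy":0.001,"dz":0.018,"yaw":0,"hand":0.03},{"dx":-0.002,"dy":0.001,"dz":0.018,"yaw":0,"hand":0.03}]' 50; python3 go.py 506.2 -253.4 164 87
```

```text
time_s: 22.7
ee_pos: [507.5, -256.0, 168.2]
ee_rot: [-179.9, 0.0, 87.2]
force: [-3.2, -0.0, 2.4]
gripper_width: 39.4
t 22.7 pos [ 507.5 -256.   168.2] rot [-179.9    0.    87.2] j6 -25 F [-3.2 -0.   2.4] w 39.4
dx 0.0025 dy -0.0014 dz 0.0042 yaw 0.2
```

```bash
python3 -m creep '[{"dx":0.002,"dy":0,"dz":0,"yaw":0,"hand":0.06},{"dx":0.002,"dy":0,"dz":0.003,"yaw":0,"hand":0.06},{"dx":0.002,"dy":0,"dz":0.004,"yaw":0,"hand":0.06},{"dx":0.002,"dy":0,"dz":0.004,"yaw":0,"hand":0.03},{"dx":0.002,"dy":0,"dz":0.004,"yaw":0,"hand":0.03},{"dx":0.002,"dy":0,"dz":0.004,"yaw":0,"hand":0.03},{"dx":0.002,"dy":0,"dz":0.004,"yaw":0,"hand":0.03},{"dx":0.002,"dy":0,"dz":0.004,"yaw":0,"hand":0.03}]' 50; python3 go.py 506.2 -253.4 164 87
```

```text
time_s: 23.5
ee_pos: [507.7, -253.9, 163.8]
ee_rot: [-179.9, -0.0, 87.2]
force: [-2.1, -0.1, -0.2]
gripper_width: 39.9
t 23.5 pos [ 507.7 -253.9  163.8] rot [-179.9   -0.    87.2] j6 -25 F [-2.1 -0.1 -0.2] w 39.9
dx 0.0004 dy -0.0015 dz -0.0002 yaw 0.2
```

```bash
python3 -m creep '[{"dx":0,"dy":0,"dz":-0.005,"yaw":0,"hand":0.03},{"dx":0,"dy":0,"dz":-0.013,"yaw":0,"hand":0.03},{"dx":0,"dy":0,"dz":-0.022,"yaw":0,"hand":0.03},{"dx":0,"dy":0,"dz":-0.032,"yaw":0,"hand":0.03},{"dx":0,"dy":0,"dz":-0.042,"yaw":0,"hand":0.03},{"dx":0,"dy":0,"dz":-0.055,"yaw":0,"hand":0.03},{"dx":0,"dy":0,"dz":-0.075,"yaw":0,"hand":0.03},{"dx":0,"dy":0,"dz":-0.09,"yaw":0,"hand":0.03},{"dx":0,"dy":0,"dz":-0.1,"yaw":0,"hand":0.03},{"dx":0,"dy":0,"dz":-0.1,"yaw":0,"hand":0.03}]'; python3 go.py 549.6 -3.6 200 2.4
python3 - <<'E'
from h import *
f=grab_frame('top'); g=grab_frame('scene')
a=crop('scene',200,180,340,310,4,g); cv2.imwrite('pics/d3.png',a); cv2.imwrite('pics/top3.png',f[:,:,::-1])
E
```

```text
time_s: 24.5
ee_pos: [509.4, -254.3, 266.2]
ee_rot: [179.8, 0.1, 87.2]
force: [-0.7, 0.2, -3.3]
gripper_width: 39.5
t 24.5 pos [ 509.4 -254.3  266.2] rot [1.798e+02 1.000e-01 8.720e+01] j6 -25 F [-0.7  0.2 -3.3] w 39.5
dx 0.2525 dy 0.0277 dz 0.0659 yaw 84.8
```

View pics/d3.png

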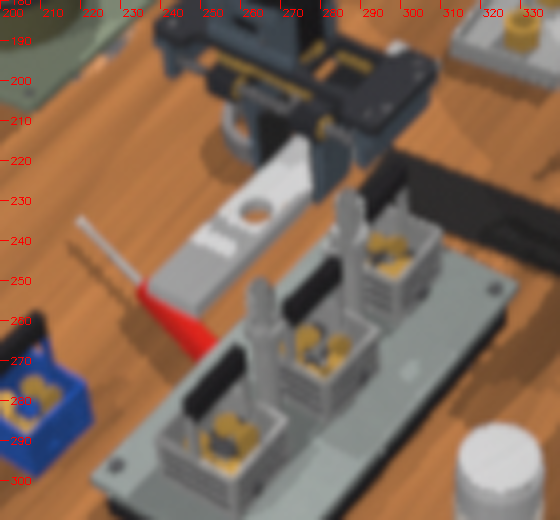

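```bash
python3 -m creep '[{"dx":0.252,"dy":0.028,"dz":0,"yaw":84.8,"hand":0.03},{"dx":0.252,"dy":0.028,"dz":0,"yaw":84.8,"hand":0.03},{"dx":0.252,"dy":0.028,"dz":0,"yaw":84.8,"hand":0.03},{"dx":0.252,"dy":0.028,"dz":0,"yaw":84.8,"hand":0.03},{"dx":0.252,"dy":0.028,"dz":0,"yaw":84.8,"hand":0.03},{"dx":0.252,"dy":0.028,"dz":0,"yaw":84.8,"hand":0.03},{"dx":0.252,"dy":0.028,"dz":0,"yaw":84.8,"hand":0.03},{"dx":0.252,"dy":0.028,"dz":0,"yaw":84.8,"hand":0.03},{"dx":0.252,"dy":0.028,"dz":0,"yaw":84.8,"hand":0.03},{"dx":0.252,"dy":0.028,"dz":0,"yaw":84.8,"hand":0.03}]'; python3 -m creep '[{"dx":0,"dy":0,"dz":0.04,"yaw":0,"hand":0.03},{"dx":0,"dy":0,"dz":0.08,"yaw":0,"hand":0.03},{"dx":0,"dy":0,"dz":0.12,"yaw":0,"hand":0.03},{"dx":0,"dy":0,"dz":0.16,"yaw":0,"hand":0.03},{"dx":0,"dy":0,"dz":0.2,"yaw":0,"hand":0.03},{"dx":0,"dy":0,"dz":0.2,"yaw":0,"hand":0.03},{"dx":0,"dy":0,"dz":0.2,"yaw":0,"hand":0.03}]'; python3 go.py 549.6 -3.6 20 2.4
```

```text
time_s: 25.6
ee_pos: [548.1, -3.4, 262.7]
ee_rot: [-180.0, 0.1, 4.5]
force: [-0.2, 0.4, -2.1]
gripper_width: 39.5
time_s: 26.3
ee_pos: [548.4, -3.6, 63.8]
ee_rot: [-180.0, 0.1, 4.8]
force: [0.3, -0.5, -2.5]
gripper_width: 39.7
t 26.3 pos [548.4  -3.6  63.8] rot [-1.8e+02  1.0e-01  4.8e+00] j6 84 F [ 0.3 -0.5 -2.5] w 39.7
dx 0.0012 dy 0.0002 dz 0.0438 yaw 2.4
```

```bash
python3 -m creep '[{"dx":0.0012,"dy":0,"dz":0.02,"yaw":2.4,"hand":0.03},{"dx":0.0012,"dy":0,"dz":0.04,"yaw":2.4,"hand":0.03},{"dx":0.0012,"dy":0,"dz":0.05,"yaw":2.4,"hand":0.03},{"dx":0.0012,"dy":0,"dz":0.055,"yaw":2.4,"hand":0.03},{"dx":0.0012,"dy":0,"dz":0.057,"yaw":2.4,"hand":0.03},{"dx":0.0012,"dy":0,"dz":0.057,"yaw":2.4,"hand":0.03}]'; python3 go.py 549.6 -3.6 6 2.4
```

```text
time_s: 26.9
ee_pos: [550.5, -3.5, 7.8]
ee_rot: [-180.0, -0.1, 2.4]
force: [1.0, -0.1, -2.7]
gripper_width: 39.3
t 26.9 pos [550.5  -3.5   7.8] rot [-1.8e+02 -1.0e-01  2.4e+00] j6 86 F [ 1.  -0.1 -2.7] w 39.3
dx -0.0009 dy 0.0001 dz 0.0018 yaw 0.0
```

```bash
python3 -m creep '[{"dx":0,"dy":0,"dz":0.001,"yaw":0,"hand":0.03},{"dx":0,"dy":0,"dz":0.0015,"yaw":0,"hand":0.03},{"dx":0,"dy":0,"dz":0.0015,"yaw":0,"hand":0.03}]'; python3 go.py 549.6 -3.6 6 2.4
```

```text
time_s: 27.2
ee_pos: [550.1, -3.5, 5.9]
ee_rot: [-180.0, -0.0, 2.4]
force: [-0.4, -0.2, -2.0]
gripper_width: 39.1
t 27.2 pos [550.1  -3.5   5.9] rot [-180.    -0.     2.4] j6 86 F [-0.4 -0.2 -2. ] w 39.1
dx -0.0005 dy 0.0001 dz -0.0001 yaw 0.0
```

```bash
python3 -m creep '[{"dx":0,"dy":0,"dz":0.0005,"yaw":0,"hand":0.03},{"dx":0,"dy":0,"dz":0.001,"yaw":0,"hand":0.03},{"dx":0,"dy":0,"dz":0.001,"yaw":0,"hand":0.03}]'; python3 go.py 549.6 -3.6 6 2.4
```

```text
time_s: 27.5
ee_pos: [550.2, -3.5, 5.8]
ee_rot: [-180.0, -0.1, 2.4]
force: [-1.4, 0.2, 7.4]
gripper_width: 39.3
t 27.5 pos [550.2  -3.5   5.8] rot [-1.8e+02 -1.0e-01  2.4e+00] j6 86 F [-1.4  0.2  7.4] w 39.3
dx -0.0006 dy 0.0001 dz -0.0002 yaw 0.0
```

Contact. Release, rise and move back to the baskets; the pictures come once I'm up.

```bash
python3 -m creep '[{"dx":0,"dy":0,"dz":0,"yaw":0,"hand":0.055},{"dx":0,"dy":0,"dz":0,"yaw":0,"hand":0.055},{"dx":0,"dy":0,"dz":0,"yaw":0,"hand":0.055},{"dx":0,"dy":0,"dz":-0.02,"yaw":0,"hand":0.055},{"dx":0,"dy":0,"dz":-0.07,"yaw":0,"hand":0.055},{"dx":0,"dy":0,"dz":-0.12,"yaw":0,"hand":0.055},{"dx":0,"dy":0,"dz":-0.17,"yaw":0,"hand":0.055},{"dx":0,"dy":0,"dz":-0.22,"yaw":0,"hand":0.05},{"dx":0,"dy":0,"dz":-0.26,"yaw":0,"hand":0.05}]'; python3 go.py 450 -150 265 87
```

```text
time_s: 28.4
ee_pos: [550.1, -3.5, 267.7]
ee_rot: [180.0, -0.2, 2.4]
force: [0.7, -0.3, 0.2]
gripper_width: 50.1
t 28.4 pos [550.1  -3.5 267.7] rot [180.   -0.2   2.4] j6 86 F [ 0.7 -0.3  0.2] w 50.1
dx -0.1063 dy 0.1421 dz 0.0024 yaw -84.6
```

```bash
python3 -m creep '[{"dx":-0.17,"dy":0.09,"dz":0,"yaw":-84.6,"hand":0.05},{"dx":-0.17,"dy":0.09,"dz":0,"yaw":-84.6,"hand":0.05},{"dx":-0.17,"dy":0.09,"dz":0,"yaw":-84.6,"hand":0.05},{"dx":-0.17,"dy":0.09,"dz":0,"yaw":-84.6,"hand":0.05},{"dx":-0.17,"dy":0.09,"dz":0,"yaw":-84.6,"hand":0.05},{"dx":-0.17,"dy":0.09,"dz":0,"yaw":-84.6,"hand":0.05},{"dx":-0.17,"dy":0.09,"dz":0,"yaw":-84.6,"hand":0.05},{"dx":-0.17,"dy":0.09,"dz":0,"yaw":-84.6,"hand":0.05},{"dx":-0.17,"dy":0.09,"dz":0,"yaw":-84.6,"hand":0.05},{"dx":-0.17,"dy":0.09,"dz":0,"yaw":-84.6,"hand":0.05}]'
python3 - <<'E'
from h import *
f=grab_frame('top'); g=grab_frame('scene')
cv2.imwrite('pics/t4.png',crop('top',305,140,465,232,5,f)); cv2.imwrite('pics/top4.png',f[:,:,::-1]);cv2.imwrite('pics/scene4.png',g[:,:,::-1])
cv2.imwrite('pics/s4.png',crop('scene',330,120,430,240,5,g))
E
```

```text
time_s: 29.4
ee_pos: [383.6, -100.6, 264.3]
ee_rot: [-180.0, -0.0, 87.4]
force: [0.5, -0.3, -0.3]
gripper_width: 49.9
```

View pics/t4.png

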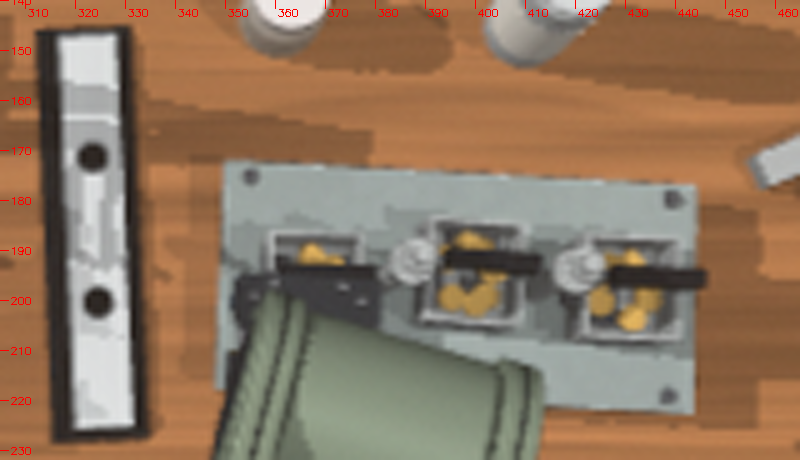

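View pics/s4.png

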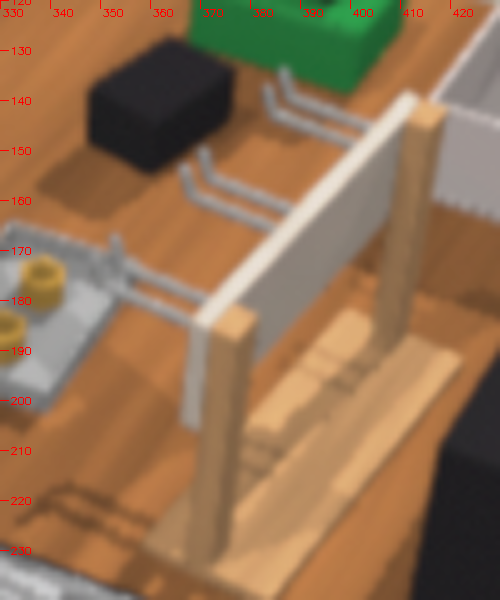

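Run:
```python
from h import *
np.set_printoptions(precision=1,suppress=True)
T={'h1+':((353,167),(280.5,175.5)),'h2+':((371,150.2),(242.5,172.5)),'h2-':((366.5,153.5),(251,173)),'h3+':((387,134.3),(205,169)),'h3-':((383,138),(213.5,170))}
for k,v in T.items(): print(k,tri(*v))
# model: rack yaw -4, hook2 seat guess -> predicted pixels of tips (z 218) and roots
w=np.radians(-4); X=np.array([np.cos(w),np.sin(w)]);Y=np.array([-X[1],X[0]])
for c in [(597.7,230)]:
  for i in (-1,0,1):
    for s in (12,-12):
      p=np.array(c)+Y*(115*i+s); t=p-X*38; r=p+X*45
      print(i,s,'tip top',proj('top',[*t,216]),'scene',proj('scene',[*t,218]),'root',proj('top',[*r,200]))
print('handles')
for n,uv in {'b+':(368.5,194.3),'b0':(401,192.5),'b-':(434,195.2)}.items(): print(n,ray('top',*uv,161))
# predicted handle centres from deck
m=np.array([506.2,-253.4]); d=np.array([5.2,103.])/np.hypot(5.2,103.)
for i in (-1,0,1): q=m+d*105*i; print(q,proj('top',[*q,161]))
```

```text
h1+ [551.8 131.1 213.3]
h2+ [561.5 246.5 211.1]
h2- [558.6 219.7 213.7]
h3+ [571.2 358.9 213.1]
h3- [568.  333.3 211.7]
-1 12 tip top [280.8 175.1] scene [353.2 166.1] root [283.4 149.5]
-1 -12 tip top [288.8 175.7] scene [349.4 170. ] root [291.2 150.1]
0 12 tip top [242.8 172.5] scene [370.6 148.8] root [246.2 146.9]
0 -12 tip top [250.7 173. ] scene [367.1 152.3] root [253.9 147.5]
1 12 tip top [204.7 169.8] scene [386.7 132.8] root [208.9 144.3]
1 -12 tip top [212.6 170.4] scene [383.4 136.1] root [216.6 144.8]
handles
b+ [ 500.9 -142.5  161. ]
b0 [ 506.6 -245.8  161. ]
b- [ 498.  -350.7  161. ]
[ 500.9 -358.3] [436.3 194.3]
[ 506.2 -253.4] [403.4 192.6]
[ 511.5 -148.5] [370.3 191. ]
```

```bash
python3 - <<'E'
from h import *
for uv in ((370.3,194.4),(403.2,192.5),(436.7,195.6)): print(ray('top',*uv,160).round(1))
E
python3 go.py 501 -148.5 215 87
```

```text
[ 500.7 -148.3  160. ]
[ 506.8 -253.1  160. ]
[ 496.8 -359.6  160. ]
t 29.5 pos [ 383.7 -100.6  264.3] rot [-180.   -0.   87.] j6 -13 F [ 0.8 -0.1  0. ] w 50.0
dx -0.0417 dy 0.1197 dz 0.0493 yaw 0.0
```

```bash
python3 -m creep '[{"dx":-0.042,"dy":0.12,"dz":0,"yaw":0,"hand":0.05},{"dx":-0.042,"dy":0.12,"dz":0,"yaw":0,"hand":0.05},{"dx":-0.042,"dy":0.12,"dz":0,"yaw":0,"hand":0.05},{"dx":-0.042,"dy":0.12,"dz":0.05,"yaw":0,"hand":0.05},{"dx":-0.042,"dy":0.12,"dz":0.08,"yaw":0,"hand":0.05},{"dx":-0.042,"dy":0.12,"dz":0.08,"yaw":0,"hand":0.05},{"dx":-0.042,"dy":0.12,"dz":0.08,"yaw":0,"hand":0.05}]'; python3 go.py 501 -148.5 141 87
```

```text
time_s: 30.2
ee_pos: [501.7, -148.9, 184.9]
ee_rot: [180.0, -0.0, 86.9]
force: [-0.3, -0.1, -0.0]
gripper_width: 50.0
t 30.2 pos [ 501.7 -148.9  184.9] rot [180.   -0.   86.9] j6 -15 F [-0.3 -0.1 -0. ] w 50.0
dx 0.0003 dy -0.0007 dz 0.0439 yaw -0.1
```

```bash
python3 -m creep '[{"dx":0,"dy":-0.001,"dz":0.025,"yaw":0,"hand":0.05},{"dx":0,"dy":-0.001,"dz":0.04,"yaw":0,"hand":0.05},{"dx":0,"dy":-0.001,"dz":0.044,"yaw":0,"hand":0.05},{"dx":0,"dy":-0.001,"dz":0.044,"yaw":0,"hand":0.05},{"dx":0,"dy":-0.001,"dz":0.044,"yaw":0,"hand":0.005},{"dx":0,"dy":-0.001,"dz":0.044,"yaw":0,"hand":0.005},{"dx":0,"dy":-0.001,"dz":0.044,"yaw":0,"hand":0.005},{"dx":0,"dy":-0.001,"dz":0.044,"yaw":0,"hand":0.005},{"dx":0,"dy":-0.001,"dz":0.044,"yaw":0,"hand":0.005},{"dx":0,"dy":-0.001,"dz":0.044,"yaw":0,"hand":0.005}]' 50; python3 go.py 501 -148.5 141 87
```

```text
time_s: 31.2
ee_pos: [500.8, -148.8, 140.5]
ee_rot: [179.9, 0.0, 87.0]
force: [1.1, 0.2, 0.6]
gripper_width: 11.6
t 31.2 pos [ 500.8 -148.8  140.5] rot [179.9   0.   87. ] j6 -15 F [1.1 0.2 0.6] w 11.6
dx 0.0003 dy 0.0001 dz -0.0005 yaw 0.0
```

```bash
python3 -m creep '[{"dx":0,"dy":0,"dz":-0.01,"yaw":0,"hand":0.005},{"dx":0,"dy":0,"dz":-0.03,"yaw":0,"hand":0.005},{"dx":0,"dy":0,"dz":-0.055,"yaw":0,"hand":0.005},{"dx":0,"dy":0,"dz":-0.08,"yaw":0,"hand":0.005},{"dx":0,"dy":0,"dz":-0.105,"yaw":0,"hand":0.005},{"dx":0,"dy":0,"dz":-0.13,"yaw":0,"hand":0.005},{"dx":0,"dy":0,"dz":-0.15,"yaw":0,"hand":0.005},{"dx":0,"dy":0,"dz":-0.16,"yaw":0,"hand":0.005},{"dx":0,"dy":0,"dz":-0.165,"yaw":0,"hand":0.005},{"dx":0,"dy":0,"dz":-0.165,"yaw":0,"hand":0.005}]';  python3 go.py 481 353.4 300 86
python3 - <<'E'
from h import *
g=grab_frame('scene'); p=state()['ee_pos']; print(p)
u=proj('scene',p).astype(int); print(u)
cv2.imwrite('pics/e5.png',crop('scene',u[0]-50,u[1]-50,u[0]+50,u[1]+65,5,g))
E
```

```text
time_s: 32.2
ee_pos: [500.2, -148.7, 305.3]
ee_rot: [-180.0, -0.0, 87.0]
force: [-0.4, -0.1, -3.6]
gripper_width: 11.9
t 32.2 pos [ 500.2 -148.7  305.3] rot [-180.   -0.   87.] j6 -15 F [-0.4 -0.1 -3.6] w 11.9
dx 0.5004 dy -0.0452 dz 0.0054 yaw 1.0
[ 499.97054392 -148.61425994  304.61360829]
[293 189]
```

View pics/e5.png

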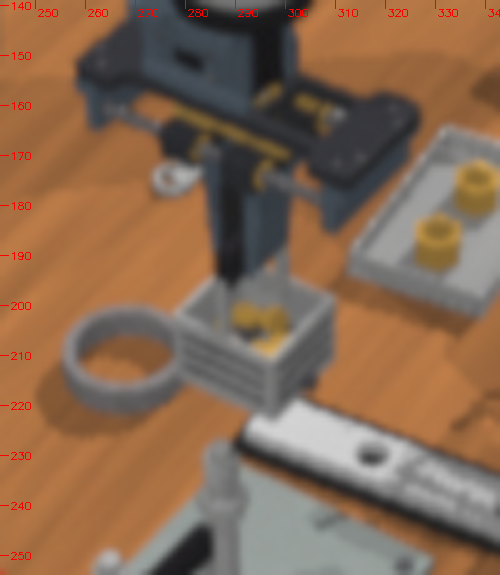

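```bash
python3 - <<'E'
from h import *
for z in (205,210,215,220,255,260,265,270): print(z,proj('scene',[533.3,-182.4,z]).round(1))
E
python3 -m creep '[{"dx":0.05,"dy":-0.005,"dz":0,"yaw":1,"hand":0.005},{"dx":0.1,"dy":-0.01,"dz":0,"yaw":1,"hand":0.005},{"dx":0.15,"dy":-0.015,"dz":0,"yaw":1,"hand":0.005},{"dx":0.2,"dy":-0.02,"dz":0,"yaw":1,"hand":0.005},{"dx":0.25,"dy":-0.025,"dz":0,"yaw":1,"hand":0.005},{"dx":0.3,"dy":-0.03,"dz":0,"yaw":1,"hand":0.005},{"dx":0.35,"dy":-0.035,"dz":0,"yaw":1,"hand":0.005},{"dx":0.4,"dy":-0.04,"dz":0,"yaw":1,"hand":0.005},{"dx":0.45,"dy":-0.045,"dz":0,"yaw":1,"hand":0.005},{"dx":0.48,"dy":-0.045,"dz":0,"yaw":1,"hand":0.005}]'; python3 -m creep '[{"dx":0.02,"dy":0,"dz":0,"yaw":0,"hand":0.005},{"dx":0.02,"dy":0,"dz":0,"yaw":0,"hand":0.005},{"dx":0.02,"dy":0,"dz":0.03,"yaw":0,"hand":0.005},{"dx":0.02,"dy":0,"dz":0.05,"yaw":0,"hand":0.005},{"dx":0.02,"dy":0,"dz":0.05,"yaw":0,"hand":0.005},{"dx":0.02,"dy":0,"dz":0.05,"yaw":0,"hand":0.005}]'; python3 go.py 506 351.7 228 86
```

```text
205 [297.7 225.6]
210 [297.7 224.4]
215 [297.6 223.2]
220 [297.6 222. ]
255 [297.4 213.2]
260 [297.3 211.9]
265 [297.3 210.6]
270 [297.3 209.3]
time_s: 33.25
ee_pos: [478.9, 336.1, 303.7]
ee_rot: [-179.8, 0.0, 86.2]
force: [-0.2, -0.8, -3.3]
gripper_width: 11.6
time_s: 33.85
ee_pos: [481.7, 352.1, 255.3]
ee_rot: [-180.0, 0.1, 86.0]
force: [0.2, 0.1, -2.6]
gripper_width: 11.7
t 33.9 pos [481.7 352.1 255.3] rot [-1.8e+02  1.0e-01  8.6e+01] j6 39 F [ 0.2  0.1 -2.6] w 11.7
dx 0.0014 dy 0.0242 dz 0.0273 yaw -0.0
```

```bash
python3 -m creep '[{"dx":0.0015,"dy":0,"dz":0.015,"yaw":0,"hand":0.005},{"dx":0.0015,"dy":0.01,"dz":0.0275,"yaw":0,"hand":0.005},{"dx":0.0015,"dy":0.02,"dz":0.0275,"yaw":0,"hand":0.005},{"dx":0.0015,"dy":0.024,"dz":0.0275,"yaw":0,"hand":0.005},{"dx":0.0015,"dy":0.024,"dz":0.0275,"yaw":0,"hand":0.005},{"dx":0.0015,"dy":0.024,"dz":0.0275,"yaw":0,"hand":0.005}]'; python3 go.py 605.7 344.7 228 86;  python3 - <<'E'
from h import *
g=grab_frame('scene'); p=state()['ee_pos']
u=proj('scene',p).astype(int); print(u)
cv2.imwrite('pics/e6.png',crop('scene',u[0]-40,u[1]-45,u[0]+70,u[1]+55,6,g))
E
```

```text
time_s: 34.45
ee_pos: [506.2, 352.8, 228.6]
ee_rot: [180.0, -0.0, 86.0]
force: [-0.7, -0.6, -2.7]
gripper_width: 11.7
t 34.5 pos [506.2 352.8 228.6] rot [180.  -0.  86.] j6 38 F [-0.7 -0.6 -2.7] w 11.7
dx -0.0011 dy 0.0999 dz 0.0006 yaw 0.0
[370 126]
```

View pics/e6.png

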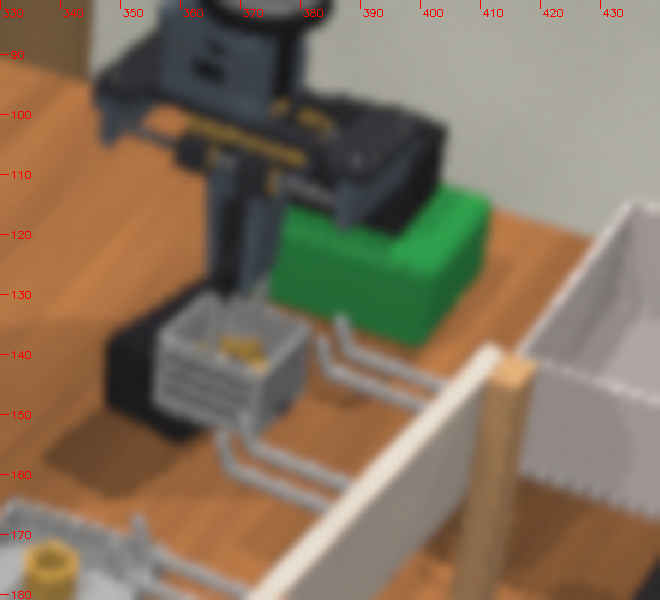

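The basket is upright and lined up with hook3's prong tips at (383,137) and (387,133). I enter slowly.

```bash
python3 -m creep '[{"dx":-0.001,"dy":0.01,"dz":0.0005,"yaw":0,"hand":0.005},{"dx":-0.001,"dy":0.02,"dz":0.0005,"yaw":0,"hand":0.005},{"dx":-0.001,"dy":0.03,"dz":0.0005,"yaw":0,"hand":0.005},{"dx":-0.001,"dy":0.04,"dz":0.0005,"yaw":0,"hand":0.005},{"dx":-0.001,"dy":0.05,"dz":0.0005,"yaw":0,"hand":0.005},{"dx":-0.001,"dy":0.06,"dz":0.0005,"yaw":0,"hand":0.005},{"dx":-0.001,"dy":0.068,"dz":0.0005,"yaw":0,"hand":0.005}]'; python3 go.py 605.7 344.7 228 86
```

```text
time_s: 35.2
ee_pos: [574.6, 346.9, 227.3]
ee_rot: [180.0, -0.0, 86.0]
force: [-0.6, 0.1, -3.2]
gripper_width: 11.7
t 35.2 pos [574.6 346.9 227.3] rot [180.  -0.  86.] j6 34 F [-0.6  0.1 -3.2] w 11.7
dx -0.0001 dy 0.0312 dz -0.0007 yaw 0.0
```

```bash
python3 -m creep '[{"dx":0,"dy":0.01,"dz":0,"yaw":0,"hand":0.005},{"dx":0,"dy":0.02,"dz":0,"yaw":0,"hand":0.005},{"dx":0,"dy":0.03,"dz":0,"yaw":0,"hand":0.005},{"dx":0,"dy":0.03,"dz":0.006,"yaw":0,"hand":0.005},{"dx":0,"dy":0.03,"dz":0.012,"yaw":0,"hand":0.005},{"dx":0,"dy":0.03,"dz":0.018,"yaw":0,"hand":0.005},{"dx":0,"dy":0.03,"dz":0.018,"yaw":0,"hand":0.005}]'; python3 go.py 605.7 344.7 205 86
```

```text
time_s: 35.9
ee_pos: [602.3, 344.7, 207.9]
ee_rot: [-179.8, 0.1, 86.1]
force: [-0.7, -0.6, -3.2]
gripper_width: 11.4
t 35.9 pos [602.3 344.7 207.9] rot [-1.798e+02  1.000e-01  8.610e+01] j6 33 F [-0.7 -0.6 -3.2] w 11.4
dx 0.0002 dy 0.0034 dz 0.0029 yaw 0.1
```

```bash
python3 -m creep '[{"dx":0,"dy":0.002,"dz":0.001,"yaw":0,"hand":0.005},{"dx":0,"dy":0.002,"dz":0.002,"yaw":0,"hand":0.005},{"dx":0,"dy":0.002,"dz":0.0025,"yaw":0,"hand":0.005},{"dx":0,"dy":0.002,"dz":0.0025,"yaw":0,"hand":0.005}]'; python3 go.py 605.7 344.7 205 86
```

```text
time_s: 36.3
ee_pos: [605.4, 344.9, 207.1]
ee_rot: [180.0, -0.0, 86.0]
force: [-0.1, -0.2, -3.6]
gripper_width: 11.5
t 36.3 pos [605.4 344.9 207.1] rot [180.  -0.  86.] j6 33 F [-0.1 -0.2 -3.6] w 11.5
dx -0.0001 dy 0.0003 dz 0.0021 yaw 0.0
```

```bash
python3 -m creep '[{"dx":0,"dy":0,"dz":0.001,"yaw":0,"hand":0.005},{"dx":0,"dy":0,"dz":0.002,"yaw":0,"hand":0.005},{"dx":0,"dy":0,"dz":0.002,"yaw":0,"hand":0.005}]'; python3 go.py 605.7 344.7 205 86;  python3 -m creep '[{"dx":0,"dy":0,"dz":0.001,"yaw":0,"hand":0.005},{"dx":0,"dy":0,"dz":0.001,"yaw":0,"hand":0.005}]'
```

```text
time_s: 36.6
ee_pos: [605.4, 344.8, 204.8]
ee_rot: [-180.0, 0.0, 86.0]
force: [-0.2, 0.5, -3.0]
gripper_width: 12.0
t 36.6 pos [605.4 344.8 204.8] rot [-180.    0.   86.] j6 33 F [-0.2  0.5 -3. ] w 12.0
dx -0.0001 dy 0.0004 dz -0.0002 yaw 0.0
time_s: 36.8
ee_pos: [605.5, 344.8, 204.5]
ee_rot: [180.0, -0.0, 86.0]
force: [-0.1, -0.5, -1.7]
gripper_width: 11.6
```

```bash
python3 -m creep '[{"dx":0,"dy":0,"dz":0.001,"yaw":0,"hand":0.005},{"dx":0,"dy":0,"dz":0.001,"yaw":0,"hand":0.005}]'; python3 go.py 605.7 344.7 205 86
```

```text
time_s: 37.0
ee_pos: [605.6, 344.9, 204.3]
ee_rot: [179.9, -0.0, 86.0]
force: [-1.9, -1.6, 3.5]
gripper_width: 11.8
t 37.0 pos [605.6 344.9 204.3] rot [179.9  -0.   86. ] j6 33 F [-1.9 -1.6  3.5] w 11.8
dx -0.0001 dy 0.0002 dz -0.0007 yaw 0.0
```

```bash
python3 -m creep '[{"dx":0,"dy":0,"dz":0,"yaw":0,"hand":0.028},{"dx":0,"dy":0,"dz":0,"yaw":0,"hand":0.028},{"dx":0,"dy":0,"dz":0,"yaw":0,"hand":0.028},{"dx":0,"dy":0,"dz":-0.01,"yaw":0,"hand":0.028},{"dx":0,"dy":0,"dz":-0.03,"yaw":0,"hand":0.028},{"dx":0,"dy":0,"dz":-0.06,"yaw":0,"hand":0.028},{"dx":0,"dy":0,"dz":-0.09,"yaw":0,"hand":0.028},{"dx":0,"dy":0,"dz":-0.1,"yaw":0,"hand":0.05}]'; python3 go.py 506.8 -253.1 300 87
python3 - <<'E'
from h import *
g=grab_frame('scene')
cv2.imwrite('pics/e7.png',crop('scene',340,95,440,195,6,g))
E
```

```text
time_s: 37.8
ee_pos: [606.6, 345.5, 307.5]
ee_rot: [179.6, -0.2, 86.0]
force: [0.7, 0.5, 0.4]
gripper_width: 33.3
t 37.8 pos [606.6 345.5 307.5] rot [179.6  -0.2  86. ] j6 33 F [0.7 0.5 0.4] w 33.3
dx -0.6041 dy -0.0582 dz 0.0047 yaw -1.0
```

View pics/e7.png

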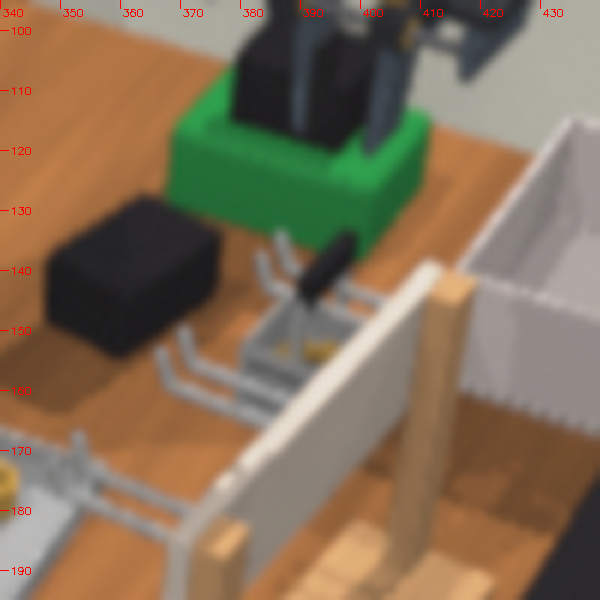

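Basket hangs upright on hook3. Next, the middle basket.

```bash
python3 -m creep '[{"dx":-0.604,"dy":-0.058,"dz":0,"yaw":-1,"hand":0.05},{"dx":-0.604,"dy":-0.058,"dz":0,"yaw":-1,"hand":0.05},{"dx":-0.604,"dy":-0.058,"dz":0,"yaw":-1,"hand":0.05},{"dx":-0.604,"dy":-0.058,"dz":0,"yaw":-1,"hand":0.05},{"dx":-0.604,"dy":-0.058,"dz":0,"yaw":-1,"hand":0.05},{"dx":-0.604,"dy":-0.058,"dz":0,"yaw":-1,"hand":0.05},{"dx":-0.604,"dy":-0.058,"dz":0,"yaw":-1,"hand":0.05},{"dx":-0.604,"dy":-0.058,"dz":0,"yaw":-1,"hand":0.05},{"dx":-0.604,"dy":-0.058,"dz":0,"yaw":-1,"hand":0.05},{"dx":-0.604,"dy":-0.058,"dz":0,"yaw":-1,"hand":0.05}]'; python3 go.py 506.8 -253.1 200 87
```

```text
time_s: 38.85
ee_pos: [522.1, -150.1, 301.7]
ee_rot: [-179.9, -0.0, 87.0]
force: [0.4, -0.0, 0.4]
gripper_width: 49.8
t 38.9 pos [ 522.1 -150.1  301.7] rot [-179.9   -0.    87. ] j6 -14 F [ 0.4 -0.   0.4] w 49.8
dx -0.1037 dy -0.0098 dz 0.1016 yaw 0.0
```

```bash
python3 -m creep '[{"dx":-0.104,"dy":-0.0098,"dz":0,"yaw":0,"hand":0.05},{"dx":-0.104,"dy":-0.0098,"dz":0,"yaw":0,"hand":0.05},{"dx":-0.104,"dy":-0.0098,"dz":0,"yaw":0,"hand":0.05},{"dx":-0.104,"dy":-0.0098,"dz":0.04,"yaw":0,"hand":0.05},{"dx":-0.104,"dy":-0.0098,"dz":0.08,"yaw":0,"hand":0.05},{"dx":-0.104,"dy":-0.0098,"dz":0.12,"yaw":0,"hand":0.05},{"dx":-0.104,"dy":-0.0098,"dz":0.12,"yaw":0,"hand":0.05},{"dx":-0.104,"dy":-0.0098,"dz":0.12,"yaw":0,"hand":0.05}]'; python3 go.py 506.8 -253.1 140.5 87
```

```text
time_s: 39.65
ee_pos: [508.2, -251.2, 182.8]
ee_rot: [-179.9, -0.0, 87.1]
force: [0.6, 0.3, 0.6]
gripper_width: 50.1
t 39.6 pos [ 508.2 -251.2  182.8] rot [-179.9   -0.    87.1] j6 -25 F [0.6 0.3 0.6] w 50.1
dx -0.0020 dy -0.0012 dz 0.0423 yaw 0.1
```

```bash
python3 -m creep '[{"dx":-0.001,"dy":-0.001,"dz":0.025,"yaw":0,"hand":0.05},{"dx":-0.001,"dy":-0.001,"dz":0.038,"yaw":0,"hand":0.05},{"dx":-0.001,"dy":-0.001,"dz":0.042,"yaw":0,"hand":0.05},{"dx":-0.001,"dy":-0.001,"dz":0.042,"yaw":0,"hand":0.05},{"dx":-0.001,"dy":-0.001,"dz":0.042,"yaw":0,"hand":0.005},{"dx":-0.001,"dy":-0.001,"dz":0.042,"yaw":0,"hand":0.005},{"dx":-0.001,"dy":-0.001,"dz":0.042,"yaw":0,"hand":0.005},{"dx":-0.001,"dy":-0.001,"dz":0.042,"yaw":0,"hand":0.005},{"dx":-0.001,"dy":-0.001,"dz":0.042,"yaw":0,"hand":0.005},{"dx":-0.001,"dy":-0.001,"dz":0.042,"yaw":0,"hand":0.005}]' 50; python3 go.py 506.8 -253.1 140.5 87
```

```text
time_s: 40.65
ee_pos: [506.9, -252.6, 140.8]
ee_rot: [-180.0, -0.0, 87.0]
force: [-1.3, 0.6, -2.3]
gripper_width: 11.6
t 40.6 pos [ 506.9 -252.6  140.8] rot [-180.   -0.   87.] j6 -25 F [-1.3  0.6 -2.3] w 11.6
dx -0.0005 dy -0.0001 dz 0.0003 yaw 0.0
```

```bash
python3 -m creep '[{"dx":0,"dy":0,"dz":-0.01,"yaw":0,"hand":0.005},{"dx":0,"dy":0,"dz":-0.03,"yaw":0,"hand":0.005},{"dx":0,"dy":0,"dz":-0.055,"yaw":0,"hand":0.005},{"dx":0,"dy":0,"dz":-0.08,"yaw":0,"hand":0.005},{"dx":0,"dy":0,"dz":-0.105,"yaw":0,"hand":0.005},{"dx":0,"dy":0,"dz":-0.13,"yaw":0,"hand":0.005},{"dx":0,"dy":0,"dz":-0.15,"yaw":0,"hand":0.005},{"dx":0,"dy":0,"dz":-0.165,"yaw":0,"hand":0.005},{"dx":0,"dy":0,"dz":-0.172,"yaw":0,"hand":0.005},{"dx":0,"dy":0,"dz":-0.172,"yaw":0,"hand":0.005}]';  python3 go.py 473 238.7 310 86
```

```text
time_s: 41.65
ee_pos: [507.3, -252.8, 314.0]
ee_rot: [179.9, 0.0, 87.0]
force: [0.2, 0.4, -0.7]
gripper_width: 11.6
t 41.6 pos [ 507.3 -252.8  314. ] rot [179.9   0.   87. ] j6 -25 F [ 0.2  0.4 -0.7] w 11.6
dx 0.4891 dy -0.0597 dz 0.0035 yaw 1.0
```

```bash
python3 -m creep '[{"dx":0.05,"dy":-0.006,"dz":0,"yaw":1,"hand":0.005},{"dx":0.1,"dy":-0.012,"dz":0,"yaw":1,"hand":0.005},{"dx":0.15,"dy":-0.018,"dz":0,"yaw":1,"hand":0.005},{"dx":0.2,"dy":-0.024,"dz":0,"yaw":1,"hand":0.005},{"dx":0.25,"dy":-0.03,"dz":0,"yaw":1,"hand":0.005},{"dx":0.3,"dy":-0.036,"dz":0,"yaw":1,"hand":0.005},{"dx":0.35,"dy":-0.043,"dz":0,"yaw":1,"hand":0.005},{"dx":0.4,"dy":-0.05,"dz":0,"yaw":1,"hand":0.005},{"dx":0.45,"dy":-0.057,"dz":0,"yaw":1,"hand":0.005},{"dx":0.48,"dy":-0.06,"dz":0,"yaw":1,"hand":0.005}]'; python3 -m creep '[{"dx":0.008,"dy":0,"dz":0,"yaw":0,"hand":0.005},{"dx":0.008,"dy":0,"dz":0,"yaw":0,"hand":0.005},{"dx":0.008,"dy":0,"dz":0.03,"yaw":0,"hand":0.005},{"dx":0.008,"dy":0,"dz":0.06,"yaw":0,"hand":0.005},{"dx":0.008,"dy":0,"dz":0.075,"yaw":0,"hand":0.005},{"dx":0.008,"dy":0,"dz":0.08,"yaw":0,"hand":0.005},{"dx":0.008,"dy":0,"dz":0.08,"yaw":0,"hand":0.005}]'; python3 go.py 597.7 230 227.5 86
```

```text
time_s: 42.65
ee_pos: [470.6, 232.6, 311.8]
ee_rot: [-179.9, 0.0, 86.2]
force: [0.9, -1.4, -1.6]
gripper_width: 11.8
time_s: 43.35
ee_pos: [472.6, 236.4, 232.5]
ee_rot: [-179.9, 0.1, 85.9]
force: [-0.2, 0.8, -2.1]
gripper_width: 11.9
t 43.4 pos [472.6 236.4 232.5] rot [-1.799e+02  1.000e-01  8.590e+01] j6 29 F [-0.2  0.8 -2.1] w 11.9
dx 0.0025 dy 0.1253 dz 0.0049 yaw -0.1
```

```bash
python3 -m creep '[{"dx":0.0025,"dy":0.02,"dz":0.0045,"yaw":0,"hand":0.005},{"dx":0.0025,"dy":0.04,"dz":0.0045,"yaw":0,"hand":0.005},{"dx":0.0025,"dy":0.055,"dz":0.0045,"yaw":0,"hand":0.005},{"dx":0.0025,"dy":0.06,"dz":0.0045,"yaw":0,"hand":0.005},{"dx":0.0025,"dy":0.06,"dz":0.0045,"yaw":0,"hand":0.005}]'; python3 go.py 597.7 230 227.5 86
```

```text
time_s: 43.85
ee_pos: [533.3, 235.7, 229.2]
ee_rot: [179.9, -0.0, 86.0]
force: [-0.2, 0.1, -2.1]
gripper_width: 11.6
t 43.9 pos [533.3 235.7 229.2] rot [179.9  -0.   86. ] j6 27 F [-0.2  0.1 -2.1] w 11.6
dx -0.0012 dy 0.0646 dz 0.0017 yaw -0.0
```

```bash
python3 -m creep '[{"dx":-0.001,"dy":0.01,"dz":0.0012,"yaw":0,"hand":0.005},{"dx":-0.001,"dy":0.02,"dz":0.0012,"yaw":0,"hand":0.005},{"dx":-0.001,"dy":0.03,"dz":0.0012,"yaw":0,"hand":0.005},{"dx":-0.001,"dy":0.04,"dz":0.0012,"yaw":0,"hand":0.005}]'; python3 go.py 597.7 230 227.5 86;python3 -m creep '[{"dx":0,"dy":0.01,"dz":0,"yaw":0,"hand":0.005},{"dx":0,"dy":0.02,"dz":0,"yaw":0,"hand":0.005},{"dx":0,"dy":0.024,"dz":0,"yaw":0,"hand":0.005},{"dx":0,"dy":0.024,"dz":0.006,"yaw":0,"hand":0.005},{"dx":0,"dy":0.024,"dz":0.012,"yaw":0,"hand":0.005},{"dx":0,"dy":0.024,"dz":0.017,"yaw":0,"hand":0.005},{"dx":0,"dy":0.024,"dz":0.02,"yaw":0,"hand":0.005},{"dx":0,"dy":0.024,"dz":0.02,"yaw":0,"hand":0.005}]'; python3 go.py 597.7 230 204.5 86
```

```text
time_s: 44.25
ee_pos: [573.3, 232.3, 227.3]
ee_rot: [180.0, -0.0, 86.0]
force: [-0.0, -0.2, -1.3]
gripper_width: 11.6
t 44.2 pos [573.3 232.3 227.3] rot [180.  -0.  86.] j6 25 F [-0.  -0.2 -1.3] w 11.6
dx -0.0006 dy 0.0245 dz -0.0001 yaw 0.0
time_s: 45.05
ee_pos: [595.8, 230.6, 206.6]
ee_rot: [-179.9, 0.0, 86.0]
force: [0.3, -0.7, -1.5]
gripper_width: 11.9
t 45.0 pos [595.8 230.6 206.6] rot [-179.9    0.    86. ] j6 24 F [ 0.3 -0.7 -1.5] w 11.9
dx -0.0005 dy 0.0019 dz 0.0021 yaw 0.0
```

```bash
python3 -m creep '[{"dx":0,"dy":0,"dz":0.001,"yaw":0,"hand":0.005},{"dx":0,"dy":0,"dz":0.002,"yaw":0,"hand":0.005},{"dx":0,"dy":0,"dz":0.002,"yaw":0,"hand":0.005}]'; python3 -m creep '[{"dx":0,"dy":0,"dz":0.001,"yaw":0,"hand":0.005},{"dx":0,"dy":0,"dz":0.001,"yaw":0,"hand":0.005}]'
```

```text
time_s: 45.35
ee_pos: [596.4, 230.7, 205.3]
ee_rot: [180.0, -0.0, 86.0]
force: [-0.8, -0.7, -2.4]
gripper_width: 11.5
time_s: 45.55
ee_pos: [596.5, 230.7, 204.5]
ee_rot: [180.0, -0.0, 86.0]
force: [-0.3, 0.0, -2.1]
gripper_width: 11.7
```

```bash
python3 -m creep '[{"dx":0,"dy":0,"dz":0.001,"yaw":0,"hand":0.005},{"dx":0,"dy":0,"dz":0.001,"yaw":0,"hand":0.005}]';  python3 -m creep '[{"dx":0,"dy":0,"dz":0.0005,"yaw":0,"hand":0.005},{"dx":0,"dy":0,"dz":0.0005,"yaw":0,"hand":0.005}]'
```

```text
time_s: 45.75
ee_pos: [596.6, 230.7, 204.3]
ee_rot: [179.9, -0.0, 86.0]
force: [-1.6, -0.5, 3.7]
gripper_width: 11.4
time_s: 45.95
ee_pos: [596.6, 230.7, 204.2]
ee_rot: [179.9, -0.0, 86.0]
force: [-1.6, -0.1, 6.8]
gripper_width: 11.8
```

Seated. Release, rise and go to the third basket.

```bash
python3 -m creep '[{"dx":0,"dy":0,"dz":0,"yaw":0,"hand":0.028},{"dx":0,"dy":0,"dz":0,"yaw":0,"hand":0.028},{"dx":0,"dy":0,"dz":0,"yaw":0,"hand":0.028},{"dx":0,"dy":0,"dz":-0.01,"yaw":0,"hand":0.028},{"dx":0,"dy":0,"dz":-0.03,"yaw":0,"hand":0.028},{"dx":0,"dy":0,"dz":-0.06,"yaw":0,"hand":0.028},{"dx":0,"dy":0,"dz":-0.09,"yaw":0,"hand":0.028},{"dx":0,"dy":0,"dz":-0.1,"yaw":0,"hand":0.05},{"dx":0,"dy":0,"dz":-0.1,"yaw":0,"hand":0.05}]'; python3 go.py 496.8 -359 300 87
```

```text
time_s: 46.85
ee_pos: [597.1, 230.9, 304.6]
ee_rot: [179.8, -0.1, 86.0]
force: [0.2, -1.4, -0.7]
gripper_width: 41.0
t 46.9 pos [597.1 230.9 304.6] rot [ 1.798e+02 -1.000e-01  8.600e+01] j6 24 F [ 0.2 -1.4 -0.7] w 41.0
dx -0.5955 dy -0.0592 dz 0.0034 yaw -1.0
```

```bash
python3 -m creep '[{"dx":-0.595,"dy":-0.059,"dz":0,"yaw":-1,"hand":0.05},{"dx":-0.595,"dy":-0.059,"dz":0,"yaw":-1,"hand":0.05},{"dx":-0.595,"dy":-0.059,"dz":0,"yaw":-1,"hand":0.05},{"dx":-0.595,"dy":-0.059,"dz":0,"yaw":-1,"hand":0.05},{"dx":-0.595,"dy":-0.059,"dz":0,"yaw":-1,"hand":0.05},{"dx":-0.595,"dy":-0.059,"dz":0,"yaw":-1,"hand":0.05},{"dx":-0.595,"dy":-0.059,"dz":0,"yaw":-1,"hand":0.05},{"dx":-0.595,"dy":-0.059,"dz":0,"yaw":-1,"hand":0.05},{"dx":-0.595,"dy":-0.059,"dz":0,"yaw":-1,"hand":0.05},{"dx":-0.595,"dy":-0.059,"dz":0,"yaw":-1,"hand":0.05}]'; python3 go.py 496.8 -359 300 87
```

```text
time_s: 47.85
ee_pos: [511.4, -263.8, 300.7]
ee_rot: [-179.8, -0.1, 87.0]
force: [0.7, 0.3, 0.7]
gripper_width: 50.5
t 47.9 pos [ 511.4 -263.8  300.7] rot [-1.798e+02 -1.000e-01  8.700e+01] j6 -25 F [0.7 0.3 0.7] w 50.5
dx -0.0958 dy -0.0096 dz 0.0006 yaw 0.0
```

```bash
python3 -m creep '[{"dx":-0.096,"dy":-0.0096,"dz":0,"yaw":0,"hand":0.05},{"dx":-0.096,"dy":-0.0096,"dz":0,"yaw":0,"hand":0.05},{"dx":-0.096,"dy":-0.0096,"dz":0,"yaw":0,"hand":0.05},{"dx":-0.096,"dy":-0.0096,"dz":0.04,"yaw":0,"hand":0.05},{"dx":-0.096,"dy":-0.0096,"dz":0.08,"yaw":0,"hand":0.05},{"dx":-0.096,"dy":-0.0096,"dz":0.12,"yaw":0,"hand":0.05},{"dx":-0.096,"dy":-0.0096,"dz":0.12,"yaw":0,"hand":0.05},{"dx":-0.096,"dy":-0.0096,"dz":0.12,"yaw":0,"hand":0.05}]'; python3 go.py 496.8 -359 140.5 87
```

```text
time_s: 48.65
ee_pos: [498.1, -356.9, 182.2]
ee_rot: [-179.9, -0.1, 87.1]
force: [0.8, 0.6, 0.8]
gripper_width: 49.4
t 48.6 pos [ 498.1 -356.9  182.2] rot [-1.799e+02 -1.000e-01  8.710e+01] j6 -34 F [0.8 0.6 0.8] w 49.4
dx -0.0023 dy -0.0012 dz 0.0417 yaw 0.1
```

```bash
python3 -m creep '[{"dx":-0.001,"dy":-0.001,"dz":0.025,"yaw":0,"hand":0.05},{"dx":-0.001,"dy":-0.001,"dz":0.038,"yaw":0,"hand":0.05},{"dx":-0.001,"dy":-0.001,"dz":0.0415,"yaw":0,"hand":0.05},{"dx":-0.001,"dy":-0.001,"dz":0.0415,"yaw":0,"hand":0.05},{"dx":-0.001,"dy":-0.001,"dz":0.0415,"yaw":0,"hand":0.005},{"dx":-0.001,"dy":-0.001,"dz":0.0415,"yaw":0,"hand":0.005},{"dx":-0.001,"dy":-0.001,"dz":0.0415,"yaw":0,"hand":0.005},{"dx":-0.001,"dy":-0.001,"dz":0.0415,"yaw":0,"hand":0.005},{"dx":-0.001,"dy":-0.001,"dz":0.0415,"yaw":0,"hand":0.005},{"dx":-0.001,"dy":-0.001,"dz":0.0415,"yaw":0,"hand":0.005}]' 50; python3 -m creep '[{"dx":0,"dy":0,"dz":-0.01,"yaw":0,"hand":0.005},{"dx":0,"dy":0,"dz":-0.03,"yaw":0,"hand":0.005},{"dx":0,"dy":0,"dz":-0.055,"yaw":0,"hand":0.005},{"dx":0,"dy":0,"dz":-0.08,"yaw":0,"hand":0.005},{"dx":0,"dy":0,"dz":-0.105,"yaw":0,"hand":0.005},{"dx":0,"dy":0,"dz":-0.13,"yaw":0,"hand":0.005},{"dx":0,"dy":0,"dz":-0.15,"yaw":0,"hand":0.005},{"dx":0,"dy":0,"dz":-0.165,"yaw":0,"hand":0.005},{"dx":0,"dy":0,"dz":-0.172,"yaw":0,"hand":0.005},{"dx":0,"dy":0,"dz":-0.172,"yaw":0,"hand":0.005}]';  python3 go.py 465 124 310 86
```

```text
time_s: 49.65
ee_pos: [497.0, -358.5, 141.0]
ee_rot: [-180.0, -0.0, 87.0]
force: [-0.9, -0.6, -2.2]
gripper_width: 11.4
time_s: 50.65
ee_pos: [497.3, -358.8, 314.3]
ee_rot: [179.9, 0.1, 87.0]
force: [0.1, -0.0, -2.3]
gripper_width: 11.7
t 50.6 pos [ 497.3 -358.8  314.3] rot [1.799e+02 1.000e-01 8.700e+01] j6 -34 F [ 0.1 -0.  -2.3] w 11.7
dx 0.4804 dy -0.0573 dz 0.0038 yaw 1.0
```

```bash
python3 -m creep '[{"dx":0.05,"dy":-0.006,"dz":0,"yaw":1,"hand":0.005},{"dx":0.1,"dy":-0.012,"dz":0,"yaw":1,"hand":0.005},{"dx":0.15,"dy":-0.018,"dz":0,"yaw":1,"hand":0.005},{"dx":0.2,"dy":-0.024,"dz":0,"yaw":1,"hand":0.005},{"dx":0.25,"dy":-0.03,"dz":0,"yaw":1,"hand":0.005},{"dx":0.3,"dy":-0.036,"dz":0,"yaw":1,"hand":0.005},{"dx":0.35,"dy":-0.043,"dz":0,"yaw":1,"hand":0.005},{"dx":0.4,"dy":-0.048,"dz":0,"yaw":1,"hand":0.005},{"dx":0.45,"dy":-0.055,"dz":0,"yaw":1,"hand":0.005},{"dx":0.48,"dy":-0.057,"dz":0,"yaw":1,"hand":0.005}]'; python3 -m creep '[{"dx":0,"dy":0,"dz":0,"yaw":0,"hand":0.005},{"dx":0,"dy":0,"dz":0,"yaw":0,"hand":0.005},{"dx":0,"dy":0,"dz":0.03,"yaw":0,"hand":0.005},{"dx":0,"dy":0,"dz":0.06,"yaw":0,"hand":0.005},{"dx":0,"dy":0,"dz":0.075,"yaw":0,"hand":0.005},{"dx":0,"dy":0,"dz":0.084,"yaw":0,"hand":0.005},{"dx":0,"dy":0,"dz":0.084,"yaw":0,"hand":0.005}]'; python3 go.py 589.7 115.3 227.5 86
```

```text
time_s: 51.65
ee_pos: [463.5, 126.4, 312.3]
ee_rot: [-179.9, -0.0, 86.1]
force: [0.2, -1.1, -1.9]
gripper_width: 11.4
time_s: 52.35
ee_pos: [464.5, 122.4, 228.1]
ee_rot: [-179.8, 0.1, 85.9]
force: [-0.2, -0.3, -2.6]
gripper_width: 11.5
t 52.4 pos [464.5 122.4 228.1] rot [-1.798e+02  1.000e-01  8.590e+01] j6 17 F [-0.2 -0.3 -2.6] w 11.5
dx 0.0017 dy 0.1254 dz 0.0003 yaw -0.1
```

```bash
python3 -m creep '[{"dx":0.0015,"dy":0.02,"dz":0,"yaw":0,"hand":0.005},{"dx":0.0015,"dy":0.04,"dz":0,"yaw":0,"hand":0.005},{"dx":0.0015,"dy":0.055,"dz":0,"yaw":0,"hand":0.005},{"dx":0.0015,"dy":0.06,"dz":0,"yaw":0,"hand":0.005},{"dx":0.0015,"dy":0.06,"dz":0,"yaw":0,"hand":0.005}]'; python3 go.py 589.7 115.3 227.5 86
```

```text
time_s: 52.85
ee_pos: [525.7, 120.7, 229.8]
ee_rot: [180.0, -0.0, 86.0]
force: [-0.8, -0.6, -2.8]
gripper_width: 11.9
t 52.9 pos [525.7 120.7 229.8] rot [180.  -0.  86.] j6 16 F [-0.8 -0.6 -2.8] w 11.9
dx -0.0009 dy 0.0642 dz 0.0023 yaw -0.0
```

```bash
python3 -m creep '[{"dx":-0.001,"dy":0.005,"dz":0.0015,"yaw":0,"hand":0.005},{"dx":-0.001,"dy":0.015,"dz":0.002,"yaw":0,"hand":0.005},{"dx":-0.001,"dy":0.025,"dz":0.002,"yaw":0,"hand":0.005},{"dx":-0.001,"dy":0.035,"dz":0.002,"yaw":0,"hand":0.005},{"dx":-0.001,"dy":0.04,"dz":0.002,"yaw":0,"hand":0.005}]'; python3 -m creep '[{"dx":0,"dy":0.01,"dz":0,"yaw":0,"hand":0.005},{"dx":0,"dy":0.02,"dz":0,"yaw":0,"hand":0.005},{"dx":0,"dy":0.024,"dz":0,"yaw":0,"hand":0.005},{"dx":0,"dy":0.024,"dz":0.006,"yaw":0,"hand":0.005},{"dx":0,"dy":0.024,"dz":0.012,"yaw":0,"hand":0.005},{"dx":0,"dy":0.024,"dz":0.017,"yaw":0,"hand":0.005},{"dx":0,"dy":0.024,"dz":0.02,"yaw":0,"hand":0.005},{"dx":0,"dy":0.024,"dz":0.02,"yaw":0,"hand":0.005}]'; python3 -m creep '[{"dx":0,"dy":0,"dz":0.001,"yaw":0,"hand":0.005},{"dx":0,"dy":0,"dz":0.002,"yaw":0,"hand":0.005},{"dx":0,"dy":0,"dz":0.002,"yaw":0,"hand":0.005}]'
```

```text
time_s: 53.35
ee_pos: [566.1, 117.2, 227.1]
ee_rot: [180.0, -0.0, 86.0]
force: [-0.6, -0.1, -1.7]
gripper_width: 11.7
time_s: 54.15
ee_pos: [588.2, 115.6, 206.6]
ee_rot: [-179.9, 0.0, 86.0]
force: [0.8, -0.0, -2.1]
gripper_width: 11.7
time_s: 54.45
ee_pos: [588.8, 115.6, 205.4]
ee_rot: [180.0, -0.0, 86.0]
force: [0.2, 0.0, -1.1]
gripper_width: 11.7
```

```bash
python3 -m creep '[{"dx":0,"dy":0,"dz":0.001,"yaw":0,"hand":0.005},{"dx":0,"dy":0,"dz":0.001,"yaw":0,"hand":0.005}]'; python3 -m creep '[{"dx":0,"dy":0,"dz":0.0007,"yaw":0,"hand":0.005},{"dx":0,"dy":0,"dz":0.0007,"yaw":0,"hand":0.005}]'
```

```text
time_s: 54.65
ee_pos: [589.0, 115.7, 204.7]
ee_rot: [180.0, -0.0, 86.0]
force: [-0.3, -0.4, -0.1]
gripper_width: 11.8
time_s: 54.85
ee_pos: [589.0, 115.7, 204.6]
ee_rot: [179.9, -0.0, 86.0]
force: [-1.9, -0.7, 4.3]
gripper_width: 11.2
```

Seated. Release, rise, back off clear, then look.

```bash
python3 -m creep '[{"dx":0,"dy":0,"dz":0,"yaw":0,"hand":0.028},{"dx":0,"dy":0,"dz":0,"yaw":0,"hand":0.028},{"dx":0,"dy":0,"dz":0,"yaw":0,"hand":0.028},{"dx":0,"dy":0,"dz":-0.01,"yaw":0,"hand":0.028},{"dx":0,"dy":0,"dz":-0.03,"yaw":0,"hand":0.028},{"dx":0,"dy":0,"dz":-0.06,"yaw":0,"hand":0.028},{"dx":0,"dy":0,"dz":-0.1,"yaw":0,"hand":0.028},{"dx":0,"dy":0,"dz":-0.13,"yaw":0,"hand":0.05}]'; python3 -m creep '[{"dx":-0.1,"dy":-0.22,"dz":0,"yaw":0,"hand":0.05},{"dx":-0.1,"dy":-0.22,"dz":0,"yaw":0,"hand":0.05},{"dx":-0.1,"dy":-0.22,"dz":0,"yaw":0,"hand":0.05},{"dx":-0.1,"dy":-0.22,"dz":0,"yaw":0,"hand":0.05},{"dx":-0.1,"dy":-0.22,"dz":0,"yaw":0,"hand":0.05},{"dx":-0.1,"dy":-0.22,"dz":0,"yaw":0,"hand":0.05},{"dx":-0.1,"dy":-0.22,"dz":0,"yaw":0,"hand":0.05}]'
python3 - <<'E'
from h import *
g=grab_frame('scene'); f=grab_frame('top')
cv2.imwrite('pics/f1.png',crop('scene',210,110,430,310,3,g,20)); cv2.imwrite('pics/f2.png',crop('top',180,100,480,300,2,f,20))
E
```

```text
time_s: 55.65
ee_pos: [589.2, 115.7, 336.7]
ee_rot: [179.8, -0.0, 86.0]
force: [0.2, 0.4, -0.2]
gripper_width: 33.3
time_s: 56.35
ee_pos: [362.5, 31.0, 334.7]
ee_rot: [179.8, -0.0, 86.0]
force: [-0.3, 1.1, 0.1]
gripper_width: 49.4
```

View pics/f1.png

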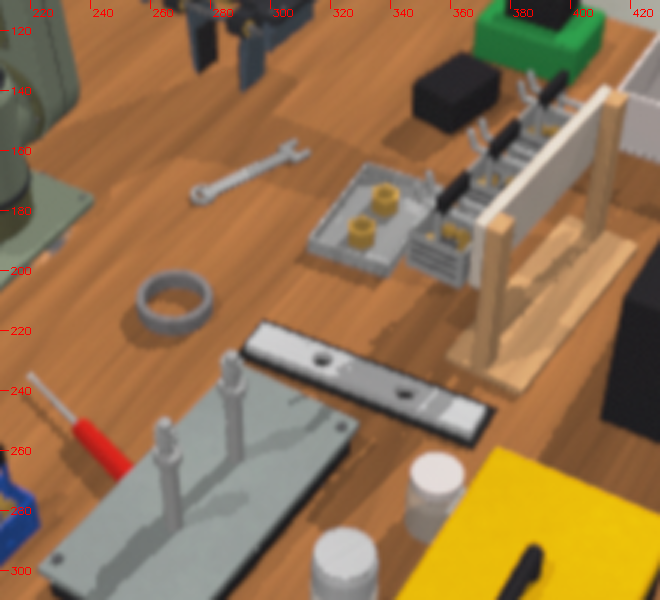

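View pics/f2.png

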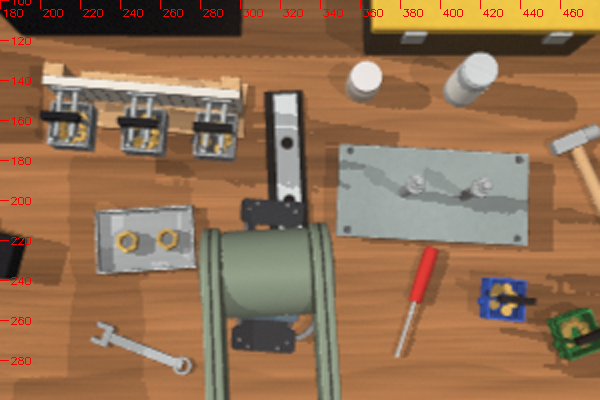

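Three baskets hang upright on the three hooks (top view (213,158), (249,162) and (286,165)). Both nuts are in the tray at (242,220) and (262,219), the bar is flat on the mat, and the bystanders are where they were.

```bash
python3 -c "
from workcell import workorder; print(workorder.job_done())"
```

```text
the job is handed in; nothing more can be done
None
```

The job is done and handed in at about 56 s of robot time.

- **Nuts:** I unscrewed both clockwise, about 230° each, and set them in the steel tray. They lie flat there and were not dropped.
- **Bar:** I lifted it straight off the studs and laid it flat on the middle of the mat.
- **Baskets:** All three were there. Each hangs upright by its handle on its own hook, and I felt each one touch down on the hook before letting go.

My last look, through both cameras with the gripper clear, showed all of this in place. The look-alike baskets and the other things were not moved as far as I could see. In my last picture from above the arm hid part of the mat, but the other camera showed the whole bar on it. The tray was not knocked aside before either nut went in, and it looked in the same place at the end. The highest force I read was about 16 N, when I set the first nut down. No check failed or disagreed.

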